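# Charge-check and box the repaired phone

## Task

Prop the repaired phone on the charging stand, standing on one of its short ends with its foot behind the lip and its back leaning on the rest, and let go of it for a moment. Then pack it: stand it on end in the slot inside the carton without dropping it, and swing the carton's flap over until it is fully shut with its tab tucked down behind the front rim. Leave the screwdriver, the charging pad and the jar where they are.

Things in the scene. Friction and masses are not known exactly. Their poses are not given: they have to be found in the camera images.
- phone_mid (a point): Centre of the phone: loose black slab 126 mm long (its x axis), 60 wide (y), 12 thick (z), about 0.17 kg (varies), no buttons. It starts flat, glass side (+z) up, on the green mat, whose top is 3 mm above the table; this point is then 9 mm above the table. Either short end may be the foot.
- stand_rest (a point): Where the phone's centre is when it rests properly on the charging stand, 90 mm above the table. Axes are the stand's: z up, +x level from its lip side to its back (the phone leans back to +x). The rest rises at 55 degrees from level: up-slope (cos 55, 0, sin 55), outward (-sin 55, 0, cos 55). The phone's foot is 63 mm down-slope of this point, its top 63 mm up-slope.
- stand_ledge (a point): Foot corner of the charging stand (aluminium, fixed to the table, round base 96 mm wide, 12 high), where rest and ledge meet, 35 mm above the table; axes as stand_rest. The flat rest runs 80 mm up-slope from here and is 44 mm wide, so the phone overhangs it 46 mm at the top and 8 mm each side. The ledge, square to the rest, ends in a lip 8 mm high that leaves a 16 mm gap.
- carton_slot (a point): Where the phone's centre is when it stands on end in the carton, 69 mm above the table. Axes: z up, +x from the flap's hinge to the front rim, y along the hinge. The slot is 68 mm (x) by 18 (y): phone width along x, thickness along y. Its floor is 63 mm below this point, its straight part 56 deep, with sloping lead-ins above, up to 5 mm above this point.
- carton_mouth (a point): Centre of the mouth of the cardboard carton (fixed to the table), at rim height, 150 mm above the table, axes as carton_slot. The carton is 86 mm (x) by 76 (y) outside, walls 3. The phone's top ends 18 mm below the rim. Both side walls (across y) have finger cut-outs 52 mm wide (x), from the rim 58 mm down.
- flap (a joint): Opening angle of the carton's flap, rad: 0 fully shut (lying on the rims), 1.57 upright, about 2.1 to 2.35 at the start, leaning out on the hinge side. It stays where it is left (light friction; under 1 N at its edge moves it). The hinge line runs along y, at rim height, 41.5 mm on the -x side of carton_mouth.
- flap_edge (a point): Middle of the flap's far edge, 81 mm from the hinge line. x: from the hinge along the flap, y: along the hinge, z: out of its outer face (up when shut). The flap is 70 mm wide, 3 thick; its tab, 16 mm deep and 56 wide, is bent square at this edge towards -z, so it goes down inside the front rim as the flap shuts.
- screwdriver: Bystander: loose screwdriver 170 mm long lying across the mat's far part.
- puck: Bystander: loose round black charging pad, 90 mm across, 11 high, on the table. Origin: centre of its underside.
- jar: Bystander: loose closed jar, 56 mm across, 65 high, on the table. Origin: centre of its underside.

How it is judged:
By the outcome, as a careful person would: the job done as asked, in the order asked, and still so for the second after the job is handed in, with the robot touching nothing.
It also fails if it takes over 72 s, if anything falls off the work surface, if the arm or the gripper's body presses on something with over 40 N, if the wrist force passes 120 N, or if a joint passes its speed limit or range.

## Robot

A 6-joint arm with a two-finger parallel gripper is mounted at the origin on the work surface. World frame = base frame: x ahead of the robot, y to its left, z up, the work surface at z = 0. Lengths are in m, angles in rad, forces in N, time in s.
With the tool pointing down it reaches from about 0.35 to 0.775 m from the base axis. Payload 7.3 kg.
Tool frame: the origin (TCP) lies between the finger pads; the fingertips stand 14 mm ahead of it and the grasp point (between the pads) lies 5 mm behind it; z points along the fingers, y is the direction in which the jaws open and shut (so a half turn about z gives the same grasp; the last joint's range is limited). The gripper opens to 92 mm and grips with 3 to 60 N. Pads are 19 mm wide; open, the fingers measure 130 mm over their backs; the gripper's body (75 mm by 190 mm) begins 47 mm behind the grasp point.
Start: joints at [1.084, 0.342, 1.524, -0, 1.275, -0.146], TCP at [0.175, 0.495, 0.241] pointing down, gripper open.
Joint ranges: [-2.53, 2.53], [-0.77, 2.02], [0.04, 2.7], [-1, 4.14], [0.28, 2.66], [-3.11, 3.11]. Speed limits (rad/s): [2.57, 2.57, 3.14, 3.14, 3.14, 3.14].

## Interface

Orientations are given as [roll, pitch, yaw] about the fixed x, y, z axes, in that order (R = Rz(yaw) Ry(pitch) Rx(roll)).
In Python, from cell import robot gives the robot as it stands.
- The arm moves only by the shell command python3 -m creep 'ROWS' [FORCE]. ROWS is JSON, a list that holds one entry, the list of rows, each a list of 7 numbers: the shift along the tool's x, y, z in cm, then the turn, a rotation vector about the tool's x, y, z in degrees, then the gripper command: -1 is shut, 1 is fully open, values between are in proportion. In form: [[[tx, ty, tz, wx, wy, wz, gripper], ...]]. A call has 1 to 8 rows; each row is the pose to reach, as a shift and turn from the pose measured when the call began, along the tool's axes at that moment; what a row does not reach only later rows make up. A row lasts 1/10 s, in which the tool goes at most 50 mm and 8.59 degrees, less where a joint would pass 70% of its speed; a pose out of reach is approached as far as the arm can. A call with a gripper value outside its range is refused whole. The fingers move at their own pace and stop on an object; FORCE is the grip in N (left out, the last holds). Time passes only in rows, so rows that repeat a pose let the fingers close. It gives the time, the measured TCP pose, the force and the opening at its end, in the units of the state.
- robot.observe(): the state, without advancing time (a new reading comes with each control period).
- robot.read_camera(name): name is "side" or "top" or "wrist"; returns the picture (420x560x3 uint8, red, green, blue); there is no depth.
- robot.camera_params(name): a dict with "camera_matrix" (3x3 intrinsics, pixels), "R" (3x3) and "t" (3): a world point X has camera coordinates R X + t. Camera axes: x right, y down, z forward; pixel columns grow to the right and rows downward; lengths in m; the calibration is good to about 2 mm. A picture is of the moment at which its call begins: read the wrist's pose just before it. camera_params takes no time and is no camera call; for the wrist camera it gives the pose at the moment of the call.
- robot.hand_in(): hands the job in, once; it reports no verdict.
Trained networks look in the newest picture that a camera, given by its name, has taken for a name from the list of things; names that differ only in an ending like _2 or _b are one class to them, and where a whole thing is asked for, a point or a joint stands for the part that bears it (a point fixed in the world has none). Each returns a list of dicts, best first, with "score" (0 to 1); they miss things now and then, are a little off and sometimes report something else, mostly with a low value. They report only what shows in the picture. A call takes as long as a camera call.
- robot.look_for(camera, label): "centre" ([x, y, z] in m, in the coordinates of the camera as it stood for that picture, good to about 4 mm: the middle of the surface that is visible of it).
- robot.masks_of(camera, label): "mask" (420x560 bool, what is visible of it).
The state is a dict: "time": time; "qpos": joint angles; "qvel": joint speeds; "joint_efforts": joint torques, N m; "tool_pos": TCP position; "tool_rot": TCP orientation; "contact_force": force on the tool from outside, world axes, zero at the start; "torque": the same for the moment, N m; "opening": finger opening in m.
Only numpy, scipy, OpenCV 4.12 (cv2) and the standard library are available. Lean on these libraries where they do the work, as an engineer would, in place of code of your own. Each camera call takes 0.05 s, during which the arm holds its last target.

## Working session

There is one attempt and no reset: what is moved stays moved. The work goes in short steps, Python scripts to look and compute and a shell command to move; the robot and the scene stay as the last step left them, time stands still between calls to the robot, and variables do not carry over. Pictures are saved under pics/ and viewed, and the job is handed in when it is done.

```bash
ls; mkdir -p pics; python3 - <<'E'
from cell import robot
import cv2,numpy as np
np.set_printoptions(precision=4,suppress=True)
for c in ["side","top","wrist"]:
    im=robot.read_camera(c); cv2.imwrite(f"pics/{c}0.png",im[:,:,::-1]); p=robot.camera_params(c)
    R=np.array(p["R"]);t=np.array(p["t"]);print(c,-R.T@t, R[2])
    for l in ["phone_mid","stand_rest","stand_ledge","carton_slot","carton_mouth","flap","flap_edge","screwdriver","puck","jar"]:
        try:
            r=robot.look_for(c,l)
            print(l,[(round(d["score"],2),R.T@(np.array(d["centre"])-t)) for d in r[:2]])
        except Exception as e: print(l,e)
print(robot.observe())
E
```

```text
pics
side [ 0.3228 -0.9344  0.875 ] [ 0.2199  0.7594 -0.6124]
phone_mid [(0.68, array([0.4553, 0.0359, 0.0116]))]
stand_rest [(0.64, array([ 0.4761, -0.3006,  0.0103]))]
stand_ledge [(0.67, array([ 0.4771, -0.3011,  0.0114]))]
carton_slot [(0.76, array([0.445 , 0.2061, 0.0841])), (0.15, array([0.3897, 0.2473, 0.1791]))]
carton_mouth [(0.58, array([0.4443, 0.2085, 0.0831]))]
flap [(0.56, array([0.3899, 0.2495, 0.183 ]))]
flap_edge [(0.92, array([0.3881, 0.2466, 0.1757]))]
screwdriver [(0.81, array([ 0.708 , -0.0251,  0.0204])), (0.49, array([0.4457, 0.2049, 0.0825]))]
puck [(0.63, array([0.7572, 0.2511, 0.0066]))]
jar [(0.79, array([ 0.7067, -0.2781,  0.0466]))]
top [0.477  0.0159 1.1798] [ 0.1068  0.0054 -0.9943]
phone_mid [(0.76, array([0.4543, 0.0485, 0.0111]))]
stand_rest [(0.92, array([ 0.4828, -0.2751,  0.0099]))]
stand_ledge [(0.69, array([ 0.4845, -0.2764,  0.0125]))]
carton_slot [(0.84, array([0.427 , 0.2487, 0.1118]))]
carton_mouth [(0.78, array([0.4283, 0.249 , 0.1075]))]
flap [(0.91, array([0.3893, 0.2516, 0.1861]))]
flap_edge [(0.58, array([0.3886, 0.2519, 0.1865]))]
screwdriver [(0.75, array([ 0.7102, -0.0136,  0.0235]))]
puck [(0.78, array([0.7486, 0.261 , 0.0109]))]
jar [(0.75, array([ 0.6997, -0.2479,  0.063 ]))]
wrist [0.0978 0.5223 0.3858] [ 0.2813 -0.1002 -0.9544]
phone_mid []
stand_rest []
stand_ledge []
carton_slot []
carton_mouth []
flap []
flap_edge []
screwdriver []
puck []
jar []
{'time': 1.65, 'qpos': array([ 1.084 ,  0.342 ,  1.5241, -0.    ,  1.2754, -0.146 ]), 'qvel': array([-0.0009,  0.0002,  0.001 , -0.0009, -0.0003,  0.0001]), 'joint_efforts': array([  0.0001, -43.1129, -24.4477,   0.0718,   0.0484,   0.    ]), 'tool_pos': array([0.1755, 0.4948, 0.2408]), 'tool_rot': array([3.1414, 0.    , 2.8007]), 'contact_force': array([-0.1393, -0.0509, -0.5464]), 'torque': array([ 0.0422,  0.0247, -0.0324]), 'opening': 0.0921253247390945}
```

View pics/side0.png

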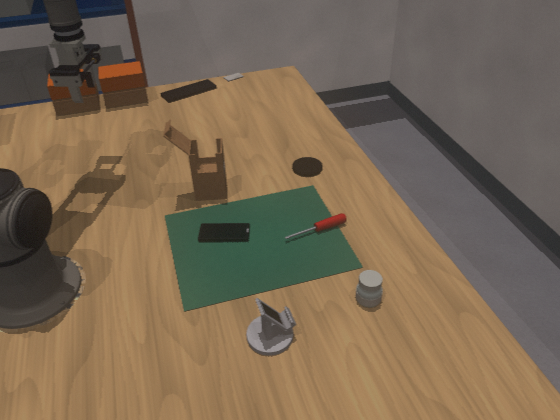

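View pics/top0.png

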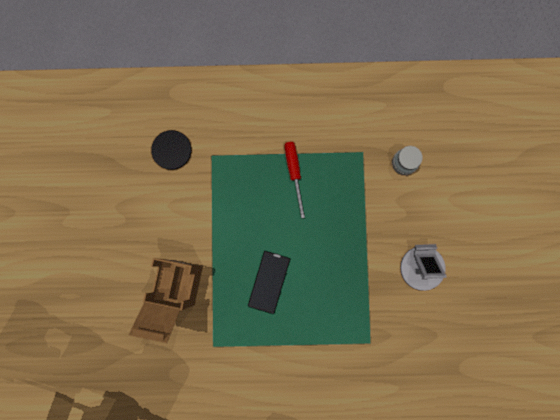

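The side view shows the phone at (224,232), the stand at (270,325) and the carton at (208,170), with its flap leaning left. In the top view the phone is at (269,282), the stand at (425,265) with its lip towards the far side, and the carton at (175,285). I'll enlarge these to get the orientations.

```bash
cat > h.py <<'E'
from cell import robot
import cv2,numpy as np
from scipy.spatial.transform import Rotation as Ro
np.set_printoptions(precision=4,suppress=True)
def cam(c):
    p=robot.camera_params(c);return np.array(p["camera_matrix"]),np.array(p["R"]),np.array(p["t"])
def onz(P,uv,z):
    K,R,t=P;uv=np.atleast_2d(uv).astype(float)
    d=(np.linalg.inv(K)@np.c_[uv,np.ones(len(uv))].T).T@R
    C=-R.T@t
    return C+d*((z-C[2])/d[:,2])[:,None]
def proj(P,X):
    K,R,t=P;x=np.atleast_2d(X)@R.T+t;x=x@K.T;return x[:,:2]/x[:,2:]
def tri(Ps,uvs):
    A=[];b=[]
    for (K,R,t),uv in zip(Ps,uvs):
        M=K@np.c_[R,t]
        for k in (0,1):
            r=M[k]-uv[k]*M[2];A.append(r[:3]);b.append(-r[3])
    return np.linalg.lstsq(np.array(A),np.array(b),rcond=None)[0]
def toolpose():
    s=robot.observe();return np.array(s["tool_pos"]),Ro.from_euler('xyz',s["tool_rot"])
def delta(p,Rg):
    """shift cm, rotvec deg in the current tool axes to goal pose"""
    p0,R0=toolpose();
    return np.round(R0.inv().apply(np.array(p)-p0)*100,2),np.round((R0.inv()*Rg).as_rotvec()*180/np.pi,2)
E
python3 - <<'E'
from h import *
im=cv2.imread("pics/top0.png")
a=cv2.resize(im[235:350,115:320],None,fx=3.9,fy=3.9,interpolation=cv2.INTER_CUBIC);cv2.imwrite("pics/t_carton.png",a)
b=cv2.resize(im[230:300,385:465],None,fx=8,fy=8,interpolation=cv2.INTER_CUBIC);cv2.imwrite("pics/t_stand.png",b)
im=cv2.imread("pics/side0.png")
b=np.hstack([cv2.resize(im[285:365,235:315],None,fx=4.9,fy=4.9,interpolation=cv2.INTER_CUBIC),cv2.resize(im[120:200,155:235],None,fx=4.9,fy=4.9,interpolation=cv2.INTER_CUBIC)]);cv2.imwrite("pics/s_both.png",b)
robot.read_camera("top")
P=cam("top")
m=robot.masks_of("top","phone_mid")[0]["mask"].astype(np.uint8)
r=cv2.minAreaRect(cv2.findNonZero(m));bx=cv2.boxPoints(r)
X=onz(P,bx,0.015);print("phone",X,X.mean(0),np.linalg.norm(np.diff(X,axis=0),axis=1))
E
```

```text
phone [[ 0.4044  0.0947  0.015 ]
 [ 0.5239  0.0569  0.015 ]
 [ 0.5055 -0.0009  0.015 ]
 [ 0.3864  0.0375  0.015 ]] [0.455 0.047 0.015] [0.1254 0.0607 0.1251]
```

View pics/t_carton.png

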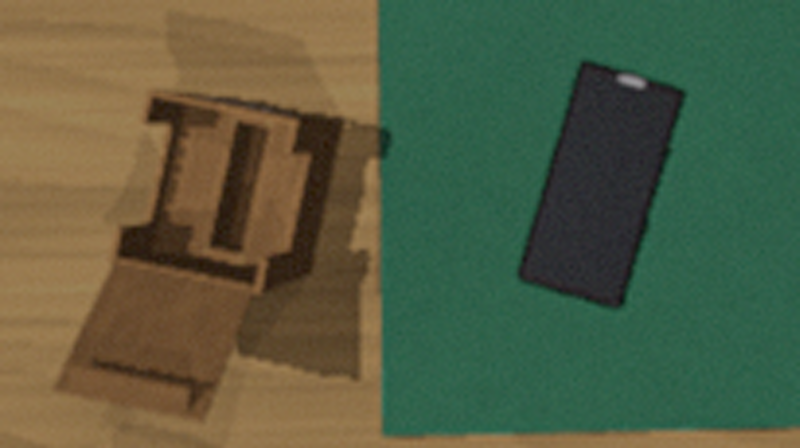

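View pics/t_stand.png

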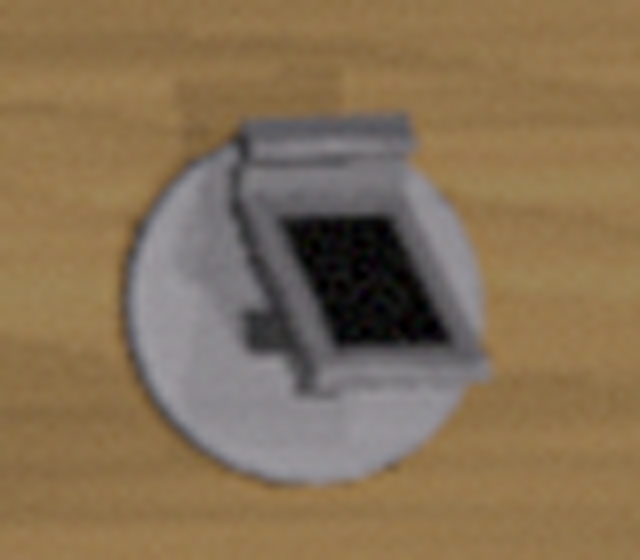

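View pics/s_both.png

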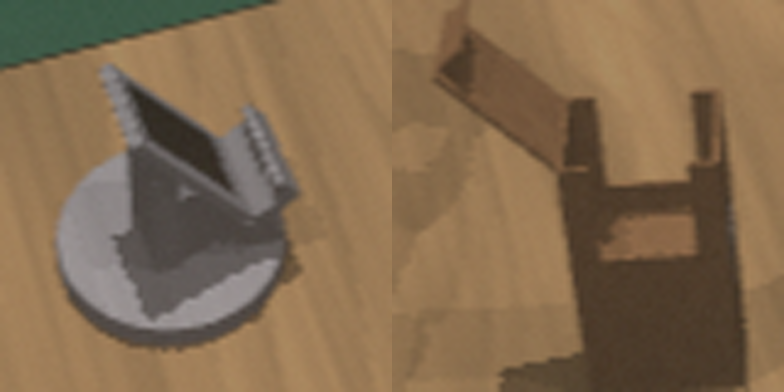

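The top zoom shows the carton rim corners at about (155,95), (300,118), (262,290) and (115,262). The stand's lip is at the top (y about 120–160), the rest rises towards the robot, and its top corners are at (315,388) and (488,370). I'll take closer wrist views later. First I'll work out coarse poses.

```bash
python3 - <<'E'
from h import *
P=cam("top")
c=np.array([[155,95],[300,118],[262,290],[115,262]])/3.9+[115,235]
X=onz(P,c,.15);print("carton",X,X.mean(0));print(np.linalg.norm(X-np.roll(X,-1,0),axis=1))
d=(X[0]+X[1]-X[2]-X[3]);print("yaw",np.degrees(np.arctan2(d[1],d[0])))
s=np.array([[315,385],[488,370]])/8+[385,230]
T=onz(P,s,.1005);print("rest top",T,np.linalg.norm(T[0]-T[1]))
s=np.array([[305,310]])/8+[385,230]
print("base",onz(P,s,.012))
s=np.array([[245,195],[405,190]])/8+[385,230];print("foot",onz(P,s,.035))
s=np.array([[245,150],[410,140]])/8+[385,230];print("lip",onz(P,s,.035))
# wrist cam in tool frame
p0,R0=toolpose();K,R,t=cam("wrist");C=-R.T@t
print(K, "cam pos in tool",R0.inv().apply(C-p0),"cam axes in tool",(R@R0.as_matrix()))
E
```

```text
carton [[0.506  0.2611 0.15  ]
 [0.4932 0.19   0.15  ]
 [0.4104 0.2088 0.15  ]
 [0.4254 0.2804 0.15  ]] [0.4587 0.2351 0.15  ]
[0.0723 0.0849 0.0731 0.0828]
yaw -13.124147465905986
rest top [[ 0.4584 -0.2646  0.1005]
 [ 0.4611 -0.3077  0.1005]] 0.04321352433558228
base [[ 0.477  -0.2859  0.012 ]]
foot [[ 0.5076 -0.2656  0.035 ]
 [ 0.508  -0.308   0.035 ]]
lip [[ 0.5195 -0.2662  0.035 ]
 [ 0.5212 -0.31    0.035 ]]
[[347.1579   0.     283.7445]
 [  0.     347.1579 209.2528]
 [  0.       0.       1.    ]] cam pos in tool [ 0.0824 -0.     -0.145 ] cam axes in tool [[-0.0005  1.      0.0004]
 [-0.9544 -0.0003 -0.2986]
 [-0.2986 -0.0005  0.9544]]
```

```bash
python3 - <<'E'
from h import *
print(delta([.40,.22,.36],Ro.from_euler('xyz',[np.pi,0,np.radians(162.2)])))
E
```

```text
(array([-30.35, -18.4 , -11.93]), array([ 0.  , -0.  , -1.72]))
```

```bash
python3 -m creep '[[[-4,-2,-5,0,0,0,1],[-30.3,-18.4,-12,0,0,-1.7,1],[-30.3,-18.4,-12,0,0,-1.7,1],[-30.3,-18.4,-12,0,0,-1.7,1],[-30.3,-18.4,-12,0,0,-1.7,1],[-30.3,-18.4,-12,0,0,-1.7,1],[-30.3,-18.4,-12,0,0,-1.7,1],[-30.3,-18.4,-12,0,0,-1.7,1]]]' 30
python3 - <<'E'
from h import *
P=cam("wrist")
im=robot.read_camera("wrist"); cv2.imwrite("pics/w1.png",im[:,:,::-1]);np.savez("w1.npz",K=P[0],R=P[1],t=P[2])
print(robot.observe()["tool_pos"],robot.observe()["time"])
E
```

```text
time: 2.55
tool_pos: [0.4012, 0.2177, 0.3618]
tool_rot: [3.141, 0.002, 2.828]
contact_force: [-0.4, 0.7, -0.5]
opening: 0.0914
[0.4036 0.2156 0.3625] 2.6
```

View pics/w1.png

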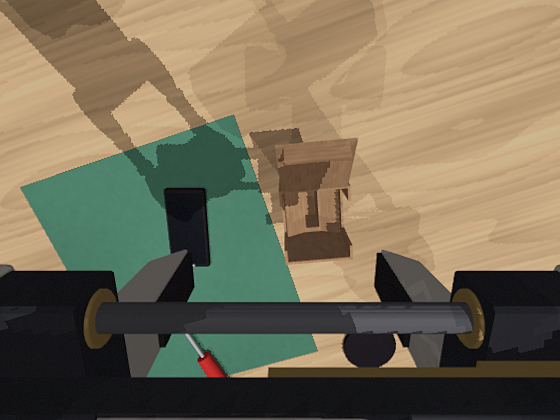

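The wrist view shows the carton at about (320,200), with the flap up-image and the rim corners visible, and the phone at (187,227). I'll zoom in for corners.

```bash
python3 - <<'E'
from h import *
im=cv2.imread("pics/w1.png")
cv2.imwrite("pics/w1z.png",cv2.resize(im[130:275,260:375],None,fx=4,fy=4,interpolation=cv2.INTER_CUBIC))
z=np.load("w1.npz");P=(z["K"],z["R"],z["t"])
m=robot.masks_of("wrist","phone_mid")
if m:
  r=cv2.minAreaRect(cv2.findNonZero(m[0]["mask"].astype(np.uint8)));X=onz(P,cv2.boxPoints(r),.015);print(X,X.mean(0),np.linalg.norm(np.diff(X,axis=0),axis=1))
# predicted carton rim corners
c=np.array([.459,.235,.15]);a=np.radians(-13);ux=np.array([np.cos(a),np.sin(a),0]);uy=np.array([-np.sin(a),np.cos(a),0])
print(proj(P,[c+sx*.043*ux+sy*.038*uy for sx,sy in((1,1),(1,-1),(-1,-1),(-1,1))]))
E
```

```text
[[ 0.3849  0.0376  0.015 ]
 [ 0.3977  0.0972  0.015 ]
 [ 0.5232  0.0605  0.015 ]
 [ 0.5098 -0.004   0.015 ]] [0.4539 0.0478 0.015 ] [0.061  0.1307 0.0658]
[[351.0489 259.5597]
 [283.9591 264.8514]
 [276.9439 191.6493]
 [348.7107 185.5929]]
```

View pics/w1z.png

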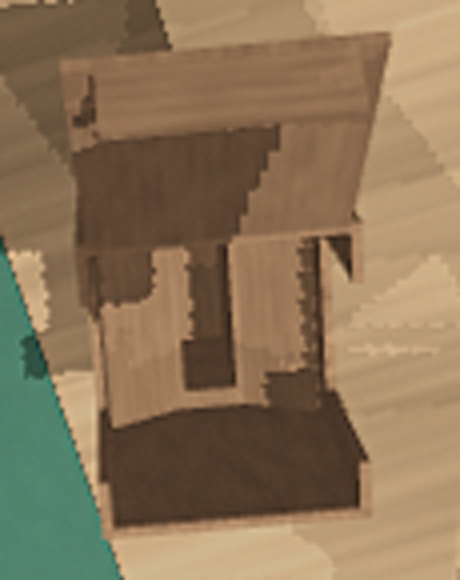

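```bash
python3 - <<'E'
from h import *
from scipy.optimize import least_squares
z=np.load("w1.npz");W=(z["K"],z["R"],z["t"]);T=cam("top")
top=np.array([[155,95],[300,118],[262,290],[115,262]])/3.9+[115,235]
wr=np.array([[370,515],[108,537],[78,248],[362,218]])/4+[260,130]
def cor(p):
    a=p[2];ux=np.array([np.cos(a),np.sin(a),0]);uy=np.array([-np.sin(a),np.cos(a),0]);c=np.array([p[0],p[1],.15])
    return np.array([c+sx*.043*ux+sy*.038*uy for sx,sy in((1,1),(1,-1),(-1,-1),(-1,1))])
for w in ((1,0),(0,1),(1,1)):
    f=lambda p:np.r_[w[0]*(proj(T,cor(p))-top).ravel(),w[1]*(proj(W,cor(p))-wr).ravel()]
    s=least_squares(f,[.459,.235,-.22]);print(s.x[:2],np.degrees(s.x[2]),s.fun.round(1))
print(delta([.45,-.24,.34],Ro.from_euler('xyz',[np.pi,0,np.radians(180)])))
E
```

```text
[0.4588 0.2351] -12.19479441914691 [-1.  -1.5  0.6  0.2  0.9  0.9 -0.5  0.3 -0.   0.  -0.   0.  -0.  -0.
 -0.   0. ]
[0.4592 0.2375] -12.554074133619311 [-0.  -0.  -0.   0.  -0.   0.  -0.  -0.   1.   0.1 -0.6  0.3 -0.6 -0.6
  0.2  0.3]
[0.4591 0.2369] -12.47535995421851 [-1.9 -1.7 -0.3  0.2 -0.1  0.8 -1.5  0.1  0.5  0.1 -1.1  0.4 -1.2 -0.5
 -0.4  0.3]
(array([-18.79, -42.  ,   2.18]), array([  0.02,   0.15, -18.11]))
```

Carton: centre (0.459, 0.237), yaw −12.5°. Next, a view of the stand.

```bash
python3 -m creep '[[[-18.8,-42,1,0,0,-18,1],[-18.8,-42,1,0,0,-18,1],[-18.8,-42,1,0,0,-18,1],[-18.8,-42,1,0,0,-18,1],[-18.8,-42,1,0,0,-18,1],[-18.8,-42,1,0,0,-18,1],[-18.8,-42,1,0,0,-18,1],[-18.8,-42,1,0,0,-18,1]]]'
python3 - <<'E'
from h import *
print(delta([.45,-.24,.30],Ro.from_euler('xyz',[np.pi,0,np.radians(180)])))
E
```

```text
time: 3.45
tool_pos: [0.4415, -0.1621, 0.3533]
tool_rot: [3.141, 0.003, 3.14]
contact_force: [1.4, -0.1, 0.9]
opening: 0.0922
(array([-0.85, -7.79,  5.33]), array([ 0.02,  0.17, -0.07]))
```

```bash
python3 -m creep '[[[-1,-7.8,5.3,0,0,0,1],[-1,-7.8,5.3,0,0,0,1],[-1,-7.8,5.3,0,0,0,1]]]'
python3 - <<'E'
from h import *
P=cam("wrist")
im=robot.read_camera("wrist"); np.savez("w2.npz",K=P[0],R=P[1],t=P[2])
print(robot.observe()["tool_pos"],robot.observe()["time"])
c=proj(P,[.48,-.286,.05])[0].astype(int);print(c)
y0=max(0,c[1]-80);x0=max(0,c[0]-80)
cv2.imwrite("pics/w2.png",im[:,:,::-1]);
cv2.imwrite("pics/w2z.png",cv2.resize(im[y0:y0+145,x0:x0+160,::-1],None,fx=4,fy=4,interpolation=cv2.INTER_CUBIC));print(x0,y0)
E
```

```text
time: 3.75
tool_pos: [0.4505, -0.2423, 0.2958]
tool_rot: [3.138, -0.003, 3.137]
contact_force: [0.5, 0.4, -0.2]
opening: 0.0915
[ 0.4509 -0.2406  0.2978] 3.8
[245 201]
165 121
```

View pics/w2z.png

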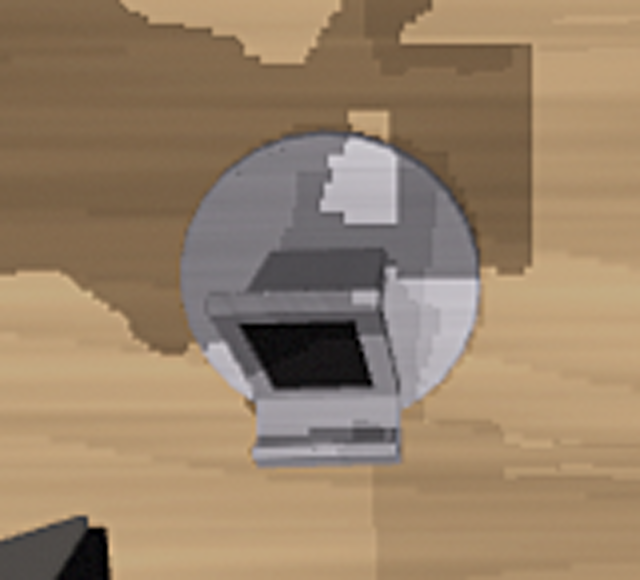

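The zoomed view shows the front face of the rest, with top corners at about (215,316) and (384,308), foot corners at (257,398) and (398,392), and the base circle spanning u 181–480. I'll fit the stand pose from these.

```bash
python3 - <<'E'
from h import *
from scipy.optimize import least_squares
z=np.load("w2.npz");W=(z["K"],z["R"],z["t"]);T=cam("top")
# order: topA(world +y), topB, footA, footB ; wrist image left = ?
wr=np.array([[384,308],[215,316],[398,392],[257,398]])/4+[165,121]
top=np.array([[330,378],[488,368],[245,195],[405,190]])/8+[385,230]
def pts(p):
    a=p[2];ux=np.array([np.cos(a),np.sin(a),0]);uy=np.array([-np.sin(a),np.cos(a),0]);c=np.array([p[0],p[1],.035])
    up=np.cos(np.radians(55))*ux+np.array([0,0,np.sin(np.radians(55))])
    return np.array([c+s*.08*up+y*.022*uy for s,y in((1,-1),(1,1),(0,-1),(0,1))])
for w in ((1,0),(0,1),(1,1)):
    f=lambda p:np.r_[w[0]*(proj(T,pts(p))-top).ravel(),w[1]*(proj(W,pts(p))-wr).ravel()]
    s=least_squares(f,[.508,-.287,np.pi]);print(s.x[:2],np.degrees(s.x[2]),s.fun.round(1))
E
```

```text
[ 0.5072 -0.2868] 181.5829624844674 [-1.2 -0.3  1.2 -0.2 -0.4  0.5  0.4  0.1 -0.  -0.  -0.  -0.   0.  -0.
 -0.  -0. ]
[ 0.5082 -0.2861] 180.47359252739682 [-0.  -0.   0.  -0.  -0.  -0.   0.  -0.  -0.   0.3 -1.  -1.1  0.8  1.
  0.5  0. ]
[ 0.508  -0.2863] 180.70375165115718 [-1.8 -0.9  0.5 -0.4 -0.6 -0.   0.1 -0.1 -0.4 -0.  -1.4 -1.3  0.7  0.8
  0.3 -0.1]
```

Stand: ledge corner (0.508, −0.286), yaw about 181°. Both views agree to within 1–2 mm. I'll grasp the phone across its width with the tool tilted 20°.

```bash
python3 - <<'E'
from h import *
print(delta([.4506-.036,.0484+.0115,.13],Ro.from_euler('xyz',[np.pi,np.radians(20),np.radians(162.4)])))
E
```

```text
(array([ 3.73, 29.97, 16.89]), array([  3.23, -19.94,  17.17]))
```

```bash
python3 -m creep '[[[3.7,30,16.9,3.2,-19.9,17.2,1],[3.7,30,16.9,3.2,-19.9,17.2,1],[3.7,30,16.9,3.2,-19.9,17.2,1],[3.7,30,16.9,3.2,-19.9,17.2,1],[3.7,30,16.9,3.2,-19.9,17.2,1],[3.7,30,16.9,3.2,-19.9,17.2,1],[3.7,30,16.9,3.2,-19.9,17.2,1],[3.7,30,16.9,3.2,-19.9,17.2,1]]]'
python3 - <<'E'
from h import *
print(delta([.4506,.0484,.0215],Ro.from_euler('xyz',[np.pi,np.radians(20),np.radians(162.4)])))
E
```

```text
time: 4.6
tool_pos: [0.4124, 0.0651, 0.1286]
tool_rot: [3.141, 0.345, 2.841]
contact_force: [0.6, -0.2, 0.6]
opening: 0.0916
(array([-0.27, -0.47, 11.48]), array([ 0.17, -0.21,  0.33]))
```

```bash
python3 -m creep '[[[-0.3,-0.5,4,0.2,0,0.3,1],[-0.3,-0.5,7,0.2,0,0.3,1],[-0.3,-0.5,9.5,0.2,0,0.3,1],[-0.3,-0.5,11,0.2,0,0.3,1],[-0.3,-0.5,11.4,0.2,0,0.3,1],[-0.3,-0.5,11.4,0.2,0,0.3,1]]]'
python3 - <<'E'
from h import *
print(delta([.4506,.0484,.0215],Ro.from_euler('xyz',[np.pi,np.radians(20),np.radians(162.4)])))
im=robot.read_camera("wrist");cv2.imwrite("pics/w3.png",im[:,:,::-1])
im=robot.read_camera("side");cv2.imwrite("pics/s3.png",cv2.resize(im[150:300,130:330,::-1],None,fx=3.5,fy=3.5))
E
```

```text
time: 5.2
tool_pos: [0.4603, 0.0556, 0.0438]
tool_rot: [-3.118, 0.321, 2.835]
contact_force: [0.3, 0.4, -0.2]
opening: 0.0915
(array([ 1.38, -0.93,  1.92]), array([-1.33, -1.63,  0.05]))
```

View pics/w3.png

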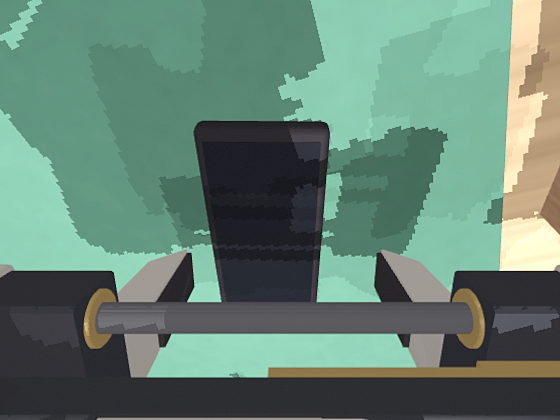

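View pics/s3.png

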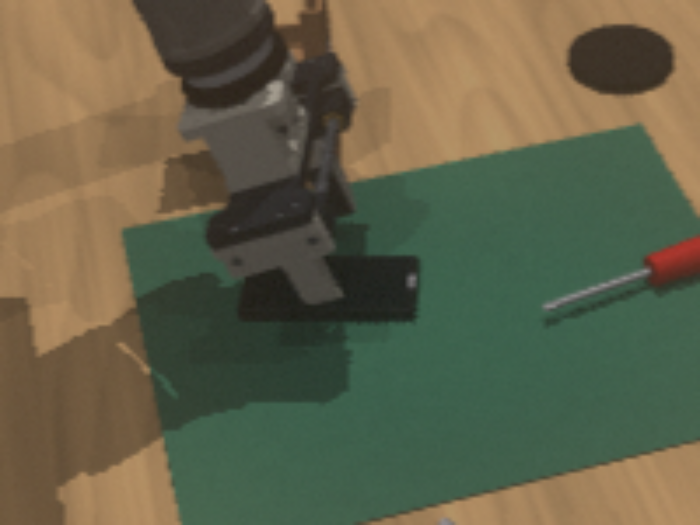

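The phone (194–330 px wide) is between the jaws, roughly centred at about 263 against 283. The arm is still lagging its target, so I'll finish the approach.

```bash
python3 -m creep '[[[1.4,-0.9,1.0,-1.3,-1.6,0,1],[1.4,-0.9,1.7,-1.3,-1.6,0,1],[1.4,-0.9,1.9,-1.3,-1.6,0,1],[1.4,-0.9,1.9,-1.3,-1.6,0,1]]]'
python3 - <<'E'
from h import *
print(delta([.4506,.0484,.0215],Ro.from_euler('xyz',[np.pi,np.radians(20),np.radians(162.4)])))
E
```

```text
time: 5.7
tool_pos: [0.46, 0.0564, 0.0435]
tool_rot: [-3.117, 0.322, 2.835]
contact_force: [-0.3, 0.0, 0.0]
opening: 0.092
(array([ 1.32, -1.  ,  1.91]), array([-1.41, -1.54,  0.04]))
```

```bash
python3 - <<'E'
from h import *
s=robot.observe();print(s)
E
```

```text
{'time': 5.7, 'qpos': array([ 0.0436,  0.4424,  2.1527, -0.4923,  0.2829, -0.7605]), 'qvel': array([ 0.0009,  0.0026,  0.0056,  0.0031,  0.0022, -0.0049]), 'joint_efforts': array([  0.0171, -36.1954, -12.3529,  -0.3601,  -0.8745,   0.0336]), 'tool_pos': array([0.46  , 0.0564, 0.0435]), 'tool_rot': array([-3.1168,  0.3221,  2.8348]), 'contact_force': array([-0.2857,  0.0131,  0.0059]), 'torque': array([0.0568, 0.1689, 0.0425]), 'opening': 0.09199488311443987}
```

Joint 5 is at its lower limit (0.28), so a 20° outward tilt isn't reachable here. I'll use a 10° tilt instead.

```bash
python3 - <<'E'
from h import *
print(delta([.4525,.0478,.0205],Ro.from_euler('xyz',[np.pi,np.radians(10),np.radians(162.4)])))
E
```

```text
(array([ 1.16, -1.  ,  2.06]), array([-1.41,  8.46, -0.08]))
```

```bash
python3 -m creep '[[[1.2,-1.0,0,-1.4,8.5,0,1],[1.2,-1.0,0.8,-1.4,8.5,0,1],[1.2,-1.0,1.6,-1.4,8.5,0,1],[1.2,-1.0,2.0,-1.4,8.5,0,1],[1.2,-1.0,2.0,-1.4,8.5,0,1]]]'
python3 - <<'E'
from h import *
print(delta([.4525,.0478,.0205],Ro.from_euler('xyz',[np.pi,np.radians(10),np.radians(162.4)])),robot.observe()["qpos"])
E
```

```text
time: 6.2
tool_pos: [0.4513, 0.0478, 0.0202]
tool_rot: [-3.14, 0.173, 2.833]
contact_force: [0.9, 0.4, -0.3]
opening: 0.0916
(array([-0.12,  0.03, -0.01]), array([-0.09, -0.07, -0.09])) [-0.0306  0.4967  2.0967 -0.13    0.3848 -1.1761]
```

```bash
python3 -m creep '[[[0,0,0,0,0,0,-1],[0,0,0,0,0,0,-1],[0,0,0,0,0,0,-1],[0,0,0,0,0,0,-1],[0,0,0,0,0,0,-1],[0,0,0,0,0,0,-1]]]' 35
python3 - <<'E'
from h import *
# rest: hover pose 40mm outward of stand
y=np.radians(181);a=10
def goal(a,off,lift=0):
    ux=np.array([np.cos(y),np.sin(y),0]);c=np.array([.508,-.286,.035]);t=np.radians(55)
    up=np.cos(t)*ux+[0,0,np.sin(t)];out=-np.sin(t)*ux+[0,0,np.cos(t)]
    return c+.063*up+.006*out+off*out+lift*up
print(goal(10,0))
E
```

```text
time: 6.8
tool_pos: [0.4514, 0.0479, 0.0204]
tool_rot: [-3.14, 0.174, 2.833]
contact_force: [-0.5, 1.4, 1.3]
opening: 0.0598
[ 0.4768 -0.2865  0.09  ]
```

```bash
cat >> h.py <<'E'
T_=np.radians(55)
class Stand:
    def __init__(s,x=.508,y=-.286,yaw=181):
        a=np.radians(yaw);s.ux=np.array([np.cos(a),np.sin(a),0]);s.c=np.array([x,y,.035]);ez=np.array([0,0,1.])
        s.up=np.cos(T_)*s.ux+np.sin(T_)*ez;s.out=-np.sin(T_)*s.ux+np.cos(T_)*ez
        s.rest=s.c+.063*s.up+.006*s.out
        s.R=Ro.from_matrix(np.c_[s.up,np.cross(s.out,s.up),s.out])
def held_goal(pp,Rp):
    z=np.load("grip.npz");Rtp=Ro.from_quat(z["q"]);Rt=Rp*Rtp.inv();return pp-Rt.apply(z["p"]),Rt
E
python3 - <<'E'
from h import *
p0,R0=toolpose();yaw=robot.observe()["tool_rot"][2]
x=np.array([np.cos(yaw),np.sin(yaw),0]);z=np.array([0,0,1.]);Rp=Ro.from_matrix(np.c_[x,np.cross(z,x),z])
pc=np.array([.4545,.0472,.009]);pt=R0.inv().apply(pc-p0);pt[1]=0
np.savez("grip.npz",p=pt,q=(R0.inv()*Rp).as_quat());print(pt)
S=Stand();print(S.rest,held_goal(S.rest,S.R)[0],held_goal(S.rest,S.R)[1].as_euler('xyz',True))
g=held_goal(S.rest+.05*S.out+.03*S.up,S.R);print(g[0],delta(*g))
E
```

```text
[-0.0012  0.      0.0117]
[ 0.4768 -0.2865  0.09  ] [ 0.4843 -0.2864  0.0992] [-179.9256  -45.0543 -179.    ]
[ 0.508  -0.286   0.1524] (array([-17.58, -30.1 , -10.28]), array([  5.86,  54.47, -18.58]))
```

```bash
python3 -m creep '[[[0,0,-4,0,0,0,-1],[0,0,-8,0,0,0,-1],[-2,-6,-12,0,8,-2,-1],[-5,-12,-15,1,16,-5,-1],[-8,-18,-15,2,24,-8,-1],[-11,-24,-14,3,32,-11,-1],[-14,-28,-12,4,40,-14,-1],[-17,-30,-11,5,48,-17,-1]]]'
python3 - <<'E'
from h import *
S=Stand()
g=held_goal(S.rest+.05*S.out+.03*S.up,S.R);print(g[0],delta(*g));print(robot.observe()["qpos"])
E
```

```text
time: 7.6
tool_pos: [0.4759, -0.2163, 0.1635]
tool_rot: [-3.121, -0.64, 3.107]
contact_force: [1.0, -0.6, -1.2]
opening: 0.0593
[ 0.508  -0.286   0.1524] (array([-3.43, -6.87, -1.03]), array([ 0.85,  8.37, -2.36]))
[-0.4285  0.7656  1.1747 -0.257   1.7894 -1.951 ]
```

```bash
python3 -m creep '[[[-3.4,-6.9,-1,0.8,8.4,-2.4,-1],[-3.4,-6.9,-1,0.8,8.4,-2.4,-1],[-3.4,-6.9,-1,0.8,8.4,-2.4,-1],[-3.4,-6.9,-1,0.8,8.4,-2.4,-1],[-3.4,-6.9,-1,0.8,8.4,-2.4,-1]]]'
python3 - <<'E'
from h import *
S=Stand()
g=held_goal(S.rest+.05*S.out+.03*S.up,S.R);print(g[0],delta(*g));print(robot.observe()["qpos"])
im=robot.read_camera("side");cv2.imwrite("pics/s4.png",cv2.resize(im[230:380,180:380,::-1],None,fx=3.5,fy=3.5,interpolation=cv2.INTER_CUBIC))
im=robot.read_camera("top");cv2.imwrite("pics/t4.png",cv2.resize(im[170:320,330:530,::-1],None,fx=3.5,fy=3.5,interpolation=cv2.INTER_CUBIC))
E
```

```text
time: 8.1
tool_pos: [0.5075, -0.2855, 0.153]
tool_rot: [3.141, -0.786, -3.123]
contact_force: [0.9, -0.5, -1.0]
opening: 0.0595
[ 0.508  -0.286   0.1524] (array([-0.08, -0.05,  0.01]), array([0.02, 0.02, 0.07]))
[-0.4701  0.9673  0.8628 -0.3754  2.0072 -2.0956]
```

View pics/s4.png

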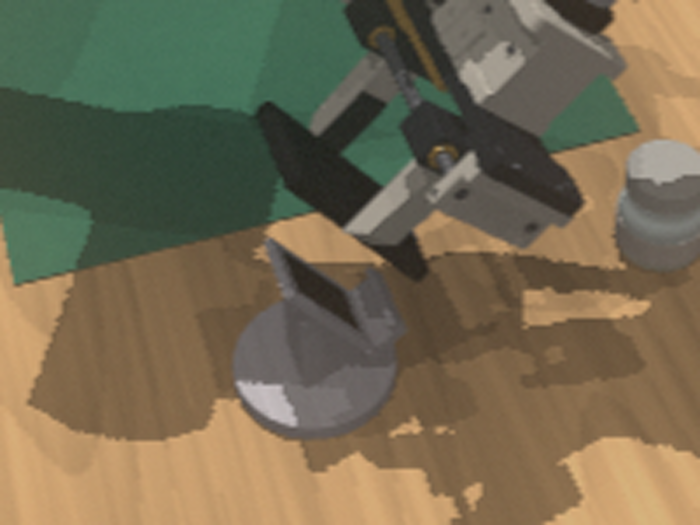

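View pics/t4.png

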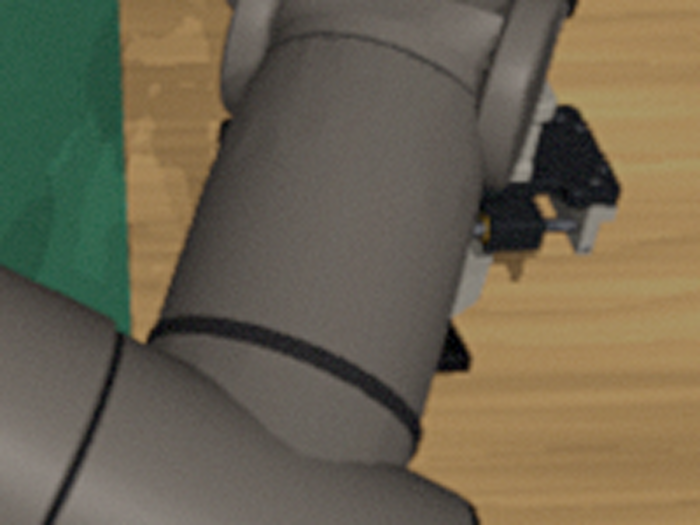

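The hover pose was reached. The side view shows the held phone running from (265,105) to (420,275), parallel to the rest and above and in front of it. The top view is blocked by the arm. I'll compare with the model's projections.

```bash
python3 - <<'E'
from h import *
P=cam("side");S=Stand();p0,R0=toolpose();z=np.load("grip.npz")
pc=p0+R0.apply(z["p"]);Rp=R0*Ro.from_quat(z["q"])
im=cv2.imread("pics/s4.png")
for sz in(-1,1):
  q=[pc+Rp.apply([sx*.063,sy*.03,sz*.006]) for sx,sy in((1,1),(1,-1),(-1,-1),(-1,1))]
  uv=(proj(P,q)-[180,230])*3.5;cv2.polylines(im,[uv.astype(int)],True,(0,0,255) if sz>0 else(255,0,0),1)
q=[S.c+a*S.up+b*np.array([0,1,0]) for a,b in((0,-.022),(0,.022),(.08,.022),(.08,-.022))]
cv2.polylines(im,[((proj(P,q)-[180,230])*3.5).astype(int)],True,(0,255,0),1)
cv2.imwrite("pics/s4b.png",im)
for o,l in((.05,.008),(.012,.008),(0.001,.008),(0.001,0)):
  print(o,l,delta(*held_goal(S.rest+o*S.out+l*S.up,S.R)))
E
```

```text
0.05 0.008 (array([-2.29, -0.06,  0.47]), array([-0.03,  0.07,  0.06]))
0.012 0.008 (array([-1.63, -0.06,  4.21]), array([-0.03,  0.07,  0.06]))
0.001 0.008 (array([-1.44, -0.05,  5.29]), array([-0.03,  0.07,  0.06]))
0.001 0 (array([-2.23, -0.05,  5.43]), array([-0.03,  0.07,  0.06]))
```

View pics/s4b.png

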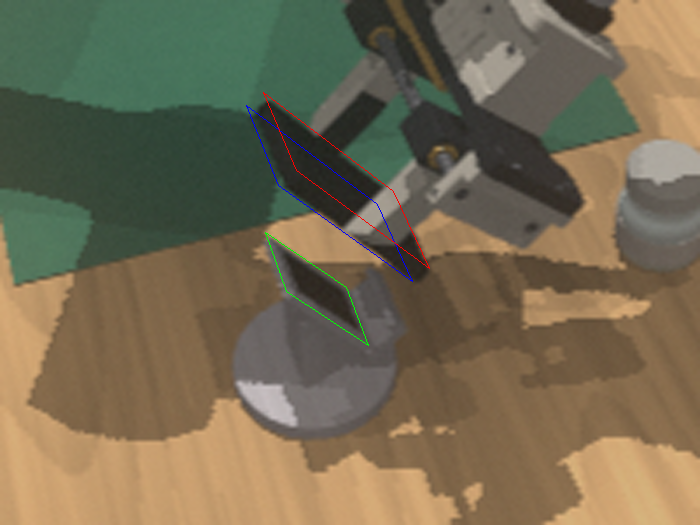

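```bash
python3 - <<'E'
from h import *
P=cam("side");S=Stand();p0,R0=toolpose();z=np.load("grip.npz")
pc=p0+R0.apply(z["p"]);Rp=R0*Ro.from_quat(z["q"])
im=robot.read_camera("side")[:,:,::-1][250:320,240:315]
im=cv2.resize(im,None,fx=8,fy=8,interpolation=cv2.INTER_CUBIC);im=cv2.convertScaleAbs(im,alpha=2.2,beta=20)
a=im.copy()
for sz in(-1,1):
  q=[pc+Rp.apply([sx*.063,sy*.03,sz*.006]) for sx,sy in((1,1),(1,-1),(-1,-1),(-1,1))]
  uv=(proj(P,q)-[240,250]+.5)*8;cv2.polylines(im,[uv.astype(int)],True,(0,0,255) if sz>0 else(255,0,0),1)
cv2.imwrite("pics/s5.png",im)
E
```

```text
(no output)
```

View pics/s5.png

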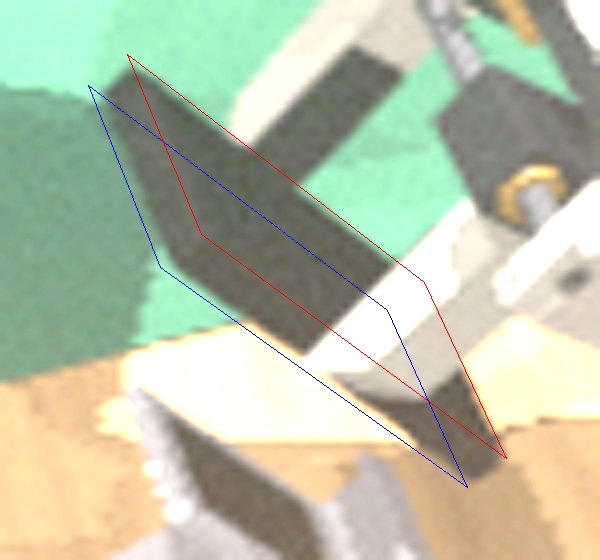

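The projection and picture agree to about 2 px (2–3 mm), which is within the 4 mm of play at the lip. Next I bring it in above the lip, then down the slope.

```bash
python3 -m creep '[[[-1.8,-0.1,2,0,0,0,-1],[-1.6,-0.1,3.5,0,0,0,-1],[-1.3,-0.1,4.4,0,0,0,-1],[-1.1,-0.1,4.9,0,0,0,-1],[-1.1,-0.1,5.0,0,0,0,-1],[-1.1,-0.1,5.0,0,0,0,-1]]]'
python3 - <<'E'
from h import *
S=Stand()
print(delta(*held_goal(S.rest+.003*S.out,S.R)),robot.observe()["contact_force"])
im=robot.read_camera("side")[:,:,::-1][260:360,230:330]
cv2.imwrite("pics/s6.png",cv2.convertScaleAbs(cv2.resize(im,None,fx=6,fy=6,interpolation=cv2.INTER_CUBIC),alpha=1.8,beta=10))
E
```

```text
time: 8.85
tool_pos: [0.4805, -0.2869, 0.1116]
tool_rot: [-3.14, -0.784, -3.123]
contact_force: [0.5, -0.9, -1.8]
opening: 0.0593
(array([-1.2 ,  0.05,  0.32]), array([-0.07,  0.14,  0.04])) [ 0.4759 -0.9327 -1.8234]
```

View pics/s6.png

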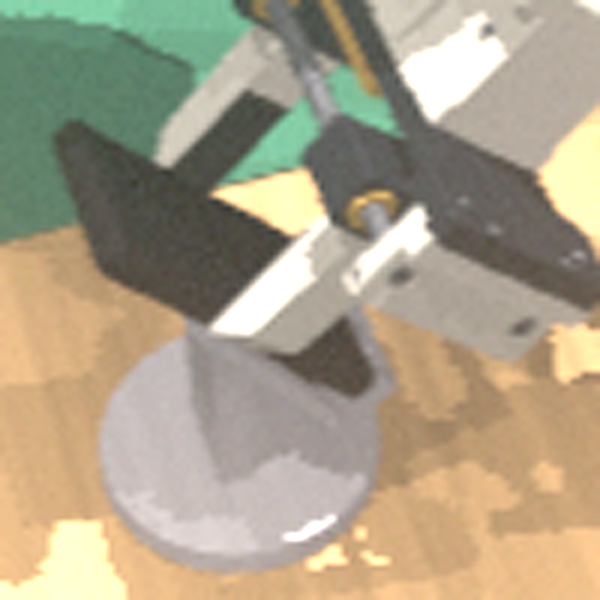

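The phone now looks shallower than the rest: its lower edge slopes about 28° in the picture where 37° was expected. It has swivelled in the pads. I'll fit the angle.

```bash
cat > fit.py <<'E'
from h import *
from scipy.optimize import least_squares
def fit(obs):
    # obs: list of (sx,sy,sz,u,v) ; solves swivel angle & in-plane shift about grip
    P=cam("side");p0,R0=toolpose();z=np.load("grip.npz")
    Rq=Ro.from_quat(z["q"])
    def corners(v,o):
        Rp=R0*Ro.from_rotvec([0,v[0],0])*Rq;pc=p0+R0.apply(z["p"])+Rp.apply([v[1],0,v[2]])
        return np.array([pc+Rp.apply([a*.063,b*.03,c*.006]) for a,b,c in o]),Rp
    o=[k[:3] for k in obs];uv=np.array([k[3:] for k in obs])
    f=lambda v:np.r_[(proj(P,corners(v,o)[0])-uv).ravel(),v[1]*300,v[2]*300]
    s=least_squares(f,[0,0,0]);Rp=corners(s.x,o)[1];u=Rp.apply([1,0,0])
    print("swivel deg",np.degrees(s.x[0]),"shift mm",s.x[1:]*1e3,"slope",np.degrees(np.arcsin(u[2])),"res",s.fun.round(1))
    print("centre",corners(s.x,[(0,0,0)])[0])
E
python3 - <<'E'
from fit import *
def k(l,ox,oy,f): return [(a,b,c,ox+(u+.5)/f-.5,oy+(v+.5)/f-.5) for a,b,c,u,v in l]
# frame: sx+ = top end, sy+ = ? print which is near the camera
p0,R0=toolpose();z=np.load("grip.npz");print((R0*Ro.from_quat(z["q"])).apply([0,1,0]))
# near side edge = sy with world -y
s=1 if (R0*Ro.from_quat(z["q"])).apply([0,1,0])[1]<0 else -1
fit(k([(1,-s,1,75,122),(1,-s,-1,57,140),(1,s,-1,105,272),(-1,s,-1,350,396),(-1,s,1,373,375)],230,260,6))
E
```

```text
[ 0.0189 -0.9998  0.0003]
swivel deg -4.9328609380592665 shift mm [-2.8983  1.2077] slope 49.922661960411865 res [ 0.  -1.9 -1.4 -0.9 -1.1  0.3  0.9  1.5  1.4  1.2 -0.9  0.4]
centre [[ 0.4759 -0.2871  0.1009]]
```

```bash
cat >> h.py <<'E'
def stand_pose(phi,o,l,S=None):
    S=S or Stand();f=np.radians(phi);ez=np.array([0,0,1.])
    up=np.cos(f)*S.ux+np.sin(f)*ez;out=-np.sin(f)*S.ux+np.cos(f)*ez
    R=Ro.from_matrix(np.c_[up,np.cross(out,up),out])
    return S.c+l*S.up+o*S.out+.063*up+.006*out,R
E
python3 - <<'E'
from h import *
z=np.load("grip.npz");Rq=Ro.from_rotvec([0,np.radians(-4.9),0])*Ro.from_quat(z["q"])
p=z["p"]+Rq.apply([-.0029,0,.0012]);np.savez("grip.npz",p=p,q=Rq.as_quat());print(p)
for a in((57,.012,.014),(57,.003,.012),(57,.003,.004),(57,.003,0)): print(a,delta(*held_goal(*stand_pose(*a))))
E
```

```text
[-0.0042 -0.      0.0108]
(57, 0.012, 0.014) (array([ 0.14,  0.05, -0.97]), array([-0.07,  7.04,  0.04]))
(57, 0.003, 0.012) (array([ 0.11,  0.05, -0.05]), array([-0.07,  7.04,  0.04]))
(57, 0.003, 0.004) (array([-0.68,  0.05,  0.09]), array([-0.07,  7.04,  0.04]))
(57, 0.003, 0) (array([-1.08,  0.05,  0.16]), array([-0.07,  7.04,  0.04]))
```

```bash
python3 -m creep '[[[0.1,0,-1.0,0,0,0,-1],[0.1,0,-1.0,0,7,0,-1],[0.1,0,-1.0,0,7,0,-1],[0.1,0,-0.5,0,7,0,-1],[0.1,0,-0.1,0,7,0,-1],[0.1,0,-0.1,0,7,0,-1]]]' 50
python3 - <<'E'
from h import *
print(delta(*held_goal(*stand_pose(57,.003,.004))),robot.observe()["contact_force"])
im=robot.read_camera("side")[:,:,::-1][260:360,230:330]
cv2.imwrite("pics/s7.png",cv2.convertScaleAbs(cv2.resize(im,None,fx=6,fy=6,interpolation=cv2.INTER_CUBIC),alpha=1.8,beta=10))
E
```

```text
time: 9.5
tool_pos: [0.48, -0.2871, 0.1134]
tool_rot: [-3.139, -0.905, -3.124]
contact_force: [-0.4, -0.4, -1.5]
opening: 0.059
(array([-0.87,  0.07,  0.08]), array([-0.05,  0.12,  0.  ])) [-0.3854 -0.3559 -1.4836]
```

View pics/s7.png

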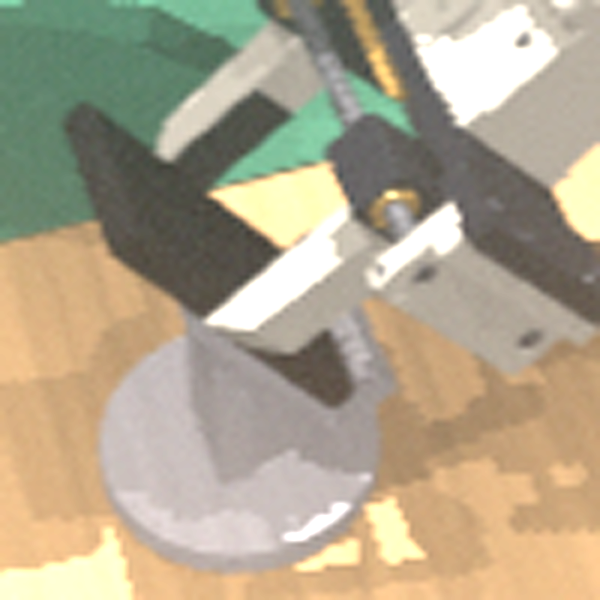

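```bash
python3 - <<'E'
from fit import *
def k(l,ox,oy,f): return [(a,b,c,ox+(u+.5)/f-.5,oy+(v+.5)/f-.5) for a,b,c,u,v in l]
s=1
fit(k([(1,-s,1,85,102),(1,-s,-1,65,125),(1,s,-1,112,255),(-1,s,-1,332,405),(-1,s,1,357,385)],230,260,6))
print(stand_pose(57,.003,.012)[0],stand_pose(57,.003,.0)[0])
E
```

```text
swivel deg -1.1870666783976196 shift mm [-0.5182 -0.0312] slope 55.68158582781138 res [ 0.3 -1.1 -1.2 -1.2 -0.7  0.2  0.7  1.3  1.2  1.1 -0.2 -0. ]
centre [[ 0.4746 -0.2873  0.1033]]
[ 0.4743 -0.2866  0.1027] [ 0.4812 -0.2865  0.0928]
```

The slope is now about 56° and the phone is where expected. I slide it down the slope to the ledge in small steps.

```bash
python3 -m creep '[[[-0.4,0,0.03,0,0,0,-1],[-0.7,0,0.08,0,0,0,-1],[-0.9,0,0.1,0,0,0,-1],[-1.0,0,0.1,0,0,0,-1],[-1.1,0,0.1,0,0,0,-1],[-1.1,0,0.1,0,0,0,-1]]]'
python3 - <<'E'
from h import *
print(delta(*held_goal(*stand_pose(57,.003,.0))),robot.observe()["contact_force"])
im=robot.read_camera("side")[:,:,::-1][260:360,230:330]
cv2.imwrite("pics/s8.png",cv2.convertScaleAbs(cv2.resize(im,None,fx=6,fy=6,interpolation=cv2.INTER_CUBIC),alpha=1.8,beta=10))
E
```

```text
time: 10.15
tool_pos: [0.4863, -0.287, 0.1042]
tool_rot: [-3.139, -0.905, -3.124]
contact_force: [0.3, -0.4, -1.2]
opening: 0.0596
(array([-0.16,  0.07,  0.03]), array([-0.06,  0.12,  0.  ])) [ 0.3349 -0.3532 -1.1593]
```

View pics/s8.png

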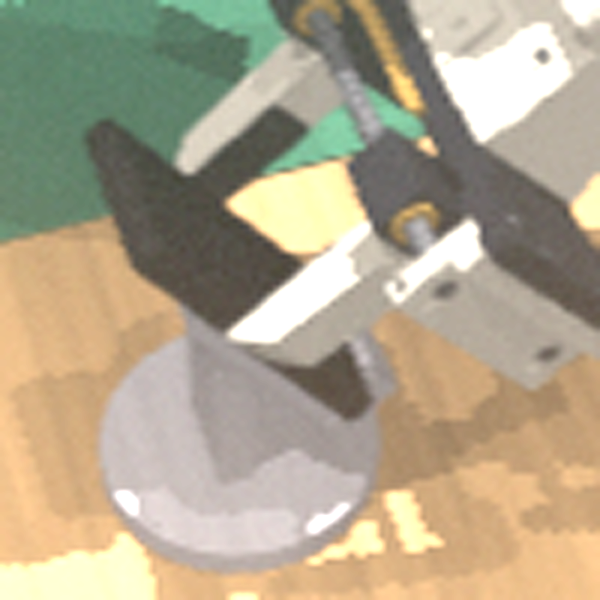

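The foot is behind the lip at about (360,415), with no contact force yet. A little further.

```bash
python3 -m creep '[[[-0.2,0,0.03,0,0,0,-1],[-0.3,0,0.04,0,0,0,-1]]]'; python3 -m creep '[[[-0.2,0,0.03,0,0,0,-1],[-0.2,0,0.03,0,0,0,-1]]]'
```

```text
time: 10.4
tool_pos: [0.4875, -0.2871, 0.1022]
tool_rot: [-3.138, -0.906, -3.125]
contact_force: [-4.4, -0.3, 4.0]
opening: 0.0596
time: 10.6
tool_pos: [0.4875, -0.2871, 0.1021]
tool_rot: [-3.138, -0.91, -3.127]
contact_force: [-4.9, 0.6, 7.7]
opening: 0.0592
```

The ledge is pressing back up-slope, so the foot is seated. Release and back out.

```bash
python3 -m creep '[[[0,0,0,0,0,0,0.5],[0,0,0,0,0,0,0.9],[0,0,0,0,0,0,1],[0,0,0,0,0,0,1],[0,0,-2,0,0,0,1],[0,0,-5,0,0,0,1],[0,0,-8,0,0,0,1],[0,0,-11,0,0,0,1]]]'
python3 - <<'E'
from h import *
im=robot.read_camera("side")[:,:,::-1][260:360,230:330]
cv2.imwrite("pics/s9.png",cv2.convertScaleAbs(cv2.resize(im,None,fx=6,fy=6,interpolation=cv2.INTER_CUBIC),alpha=1.8,beta=10))
E
```

```text
time: 11.4
tool_pos: [0.5749, -0.2851, 0.1708]
tool_rot: [-3.138, -0.909, -3.127]
contact_force: [1.4, -1.1, 0.2]
opening: 0.092
```

View pics/s9.png

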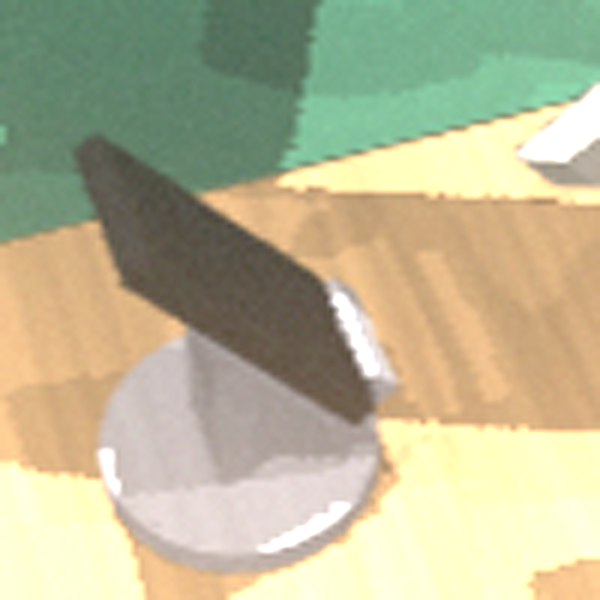

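The phone stands on the stand by itself: foot at about (360,420) behind the lip, back on the rest, top at (85,140). Before regrasping at its top overhang I need to know the reach and joint 5 margin there, so I'll fit a kinematic model to the recorded joint readings.

```bash
cat > fk.py <<'E'
from h import *
from scipy.optimize import least_squares
s=robot.observe()
D=[([1.084,.342,1.5241,0,1.2754,-.146],[.1755,.4948,.2408],[3.1414,0,2.8007]),
([.0436,.4424,2.1527,-.4923,.2829,-.7605],[.46,.0564,.0435],[-3.1168,.3221,2.8348]),
([-.0306,.4967,2.0967,-.13,.3848,-1.1761],[.4513,.0478,.0202],[-3.14,.173,2.833]),
([-.4285,.7656,1.1747,-.257,1.7894,-1.951],[.4759,-.2163,.1635],[-3.121,-.64,3.107]),
([-.4701,.9673,.8628,-.3754,2.0072,-2.0956],[.5075,-.2855,.153],[3.141,-.786,-3.123]),
(s["qpos"],s["tool_pos"],s["tool_rot"])]
def fk(q,v):
    d1,L1,L2,e1,e2,Lt,lat,e5=v
    Rz=lambda a:Ro.from_rotvec([0,0,a]);Ry=lambda a:Ro.from_rotvec([0,a,0])
    R=Rz(q[0]);p=np.array([0,0,d1])+R.apply([e1,0,0])+R.apply([0,lat,0])
    R=R*Ry(q[1]);p=p+R.apply([0,0,L1]);R=R*Ry(q[2]);p=p+R.apply([e2,0,L2])
    R=R*Rz(SG[0]*q[3])*Ry(q[4]);p=p+R.apply([e5,0,Lt]);R=R*Rz(SG[1]*q[5]+SG[2]);return p,R
def run():
  best=None
  for a in(1,-1):
    for b in(1,-1):
      for c in(0,np.pi/2,np.pi,-np.pi/2):
        SG[:]=[a,b,c]
        def f(v):
            r=[]
            for q,p,e in D:
                pp,RR=fk(q,v);r+=list((pp-p)*10)+list((Ro.from_euler('xyz',e).inv()*RR).as_rotvec())
            return np.array(r+list(.02*np.array(v)))
        o=least_squares(f,[.32,.37,.41,0,0,.3,.08,0])
        if best is None or o.cost<best[0]: best=(o.cost,[a,b,c],o.x,o.fun)
  return best
SG=[1,1,0]
if __name__=="__main__":
    b=run();print(b[0],b[1],b[2]);print(b[3][:36].reshape(-1,6).round(3))
    np.savez("fk.npz",sg=b[1],v=b[2])
E
python3 fk.py
```

```text
0.00011101658088065693 [1, 1, 1.5707963267948966] [ 0.2228  0.5061  0.3796 -0.0002  0.0464  0.304   0.0764 -0.0001]
[[-0.    -0.    -0.     0.    -0.    -0.   ]
 [ 0.     0.     0.    -0.    -0.     0.   ]
 [-0.     0.    -0.    -0.    -0.     0.   ]
 [ 0.    -0.001 -0.     0.    -0.     0.   ]
 [ 0.     0.     0.     0.001  0.    -0.   ]
 [-0.     0.     0.     0.     0.    -0.   ]]
```

The kinematic model fits to under 0.1 mm. Now I check the later poses for reachability.

```bash
cat > ik.py <<'E'
import fk
from fk import *
z=np.load("fk.npz");fk.SG[:]=list(z["sg"]);V=z["v"]
LO=np.array([-2.53,-.77,.04,-1,.28,-3.11])+.01;HI=np.array([2.53,2.02,2.7,4.14,2.66,3.11])-.01
def ik(p,R,seed=None):
    best=None
    seeds=[seed] if seed is not None else [[np.arctan2(p[1],p[0]),.6,1.5,a,1.2,b] for a in(0,3.) for b in(-2,0,2)]
    for s0 in seeds:
        f=lambda q:np.r_[(fk.fk(q,V)[0]-p)*10,(R.inv()*fk.fk(q,V)[1]).as_rotvec()]
        o=least_squares(f,np.clip(s0,LO+.01,HI-.01),bounds=(LO,HI))
        if best is None or o.cost<best[0]: best=(o.cost,o.x,o.fun)
    return best
def top_grasp(s,sgn=1,tilt=0,S=None):
    """TCP s m up-slope of ledge; tool z = -up, tool y = sgn*out; tilt deg rotates tool about stand y"""
    S=S or Stand();z=-S.up;y=sgn*S.out;R=Ro.from_matrix(np.c_[np.cross(y,z),y,z])
    if tilt: R=Ro.from_rotvec(np.radians(tilt)*np.array([-S.ux[1],S.ux[0],0]))*R
    return S.c+s*S.up+.006*S.out,R
E
python3 - <<'E'
from ik import *
for sg in(1,-1):
  for s in(.106,.13,.19):
    for tilt in (0,-15,15):
      p,R=top_grasp(s,sg,tilt);b=ik(p,R);print(sg,s,tilt,p,R.apply([0,0,1]),"cost %.5f"%b[0],b[1])
E
```

```text
Traceback (most recent call last):
  File "ik.py", line 3, in <module>
    z=np.load("fk.npz");fk.SG[:]=list(z["sg"]);V=z["v"]
                        ^^^^^
AttributeError: 'function' object has no attribute 'SG'
```

```bash
sed -i 's/^import fk$//; s/fk\.SG\[:\]/SG[:]/; s/fk\.fk(/fk(/g' ik.py
python3 - <<'E'
from ik import *
for sg in(1,-1):
  for s in(.106,.13,.19):
    for tilt in (0,-15,15):
      p,R=top_grasp(s,sg,tilt);b=ik(p,R);print(sg,s,tilt,p,R.apply([0,0,1]),"cost %.5f"%b[0],b[1])
E
```

```text
1 0.106 0 [ 0.4521 -0.287   0.1253] [ 0.5735  0.01   -0.8192] cost 0.00000 [-0.9981  0.3734  2.066   1.0216  0.6083 -1.8527]
1 0.106 -15 [ 0.4521 -0.287   0.1253] [ 0.342   0.006  -0.9397] cost 0.00000 [-0.862   0.3797  1.8986  0.4314  0.6818 -1.192 ]
1 0.106 15 [ 0.4521 -0.287   0.1253] [ 0.7659  0.0134 -0.6428] cost 0.00000 [-1.136   0.4513  2.2059  1.5357  0.7764 -2.4886]
1 0.13 0 [ 0.4384 -0.2872  0.1449] [ 0.5735  0.01   -0.8192] cost 0.00000 [-1.0284  0.3212  2.0691  0.9579  0.652  -1.8019]
1 0.13 -15 [ 0.4384 -0.2872  0.1449] [ 0.342   0.006  -0.9397] cost 0.00000 [-0.8863  0.3325  1.9028  0.4154  0.7287 -1.1913]
1 0.13 15 [ 0.4384 -0.2872  0.1449] [ 0.7659  0.0134 -0.6428] cost 0.00000 [-1.172   0.3934  2.2111  1.4533  0.798  -2.4164]
1 0.19 0 [ 0.404  -0.2878  0.1941] [ 0.5735  0.01   -0.8192] cost 0.00000 [-1.11    0.1953  2.061   0.8252  0.7827 -1.7003]
1 0.19 -15 [ 0.404  -0.2878  0.1941] [ 0.342   0.006  -0.9397] cost 0.00000 [-0.952   0.219   1.8989  0.3821  0.8577 -1.1971]
1 0.19 15 [ 0.404  -0.2878  0.1941] [ 0.7659  0.0134 -0.6428] cost 0.00000 [-1.268   0.2512  2.20
[... 464 characters left out ...]
.8192] cost 0.00000 [-1.0284  0.3212  2.0691  0.9579  0.652   1.3397]
-1 0.13 -15 [ 0.4384 -0.2872  0.1449] [ 0.342   0.006  -0.9397] cost 0.00000 [-0.8863  0.3325  1.9028  0.4154  0.7287  1.9503]
-1 0.13 15 [ 0.4384 -0.2872  0.1449] [ 0.7659  0.0134 -0.6428] cost 0.00000 [-1.172   0.3934  2.2111  1.4533  0.798   0.7252]
-1 0.19 0 [ 0.404  -0.2878  0.1941] [ 0.5735  0.01   -0.8192] cost 0.00000 [-1.11    0.1953  2.061   0.8252  0.7827  1.4413]
-1 0.19 -15 [ 0.404  -0.2878  0.1941] [ 0.342   0.006  -0.9397] cost 0.00000 [-0.952   0.219   1.8989  0.3821  0.8577  1.9445]
-1 0.19 15 [ 0.404  -0.2878  0.1941] [ 0.7659  0.0134 -0.6428] cost 0.00000 [-1.268   0.2512  2.2064  1.2563  0.8835  0.9018]
```

```bash
python3 - <<'E'
from ik import *
p=np.array([.45,-.285,.32]);R=Ro.from_euler('xyz',[np.pi,0,np.radians(135)])
print(ik(p,R)[:2],delta(p,R))
p,R=top_grasp(.20,1);print(delta(p,R))
c=np.array([.459,.237]);
for yaw in(167.5,-12.5):
  for zz in(.112,.30): print(yaw,ik(np.r_[c,zz],Ro.from_euler('xyz',[np.pi,0,np.radians(yaw)]))[:2])
E
```

```text
(np.float64(1.0116727489171947e-29), array([-0.7085,  0.3081,  1.3549,  0.    ,  1.4786, -1.4939])) (array([19.52,  0.14,  0.93]), array([-21.01, -48.58,  42.69]))
(array([13.51,  0.01, 12.3 ]), array([-67.07, -66.48,  70.87]))
167.5 (np.float64(5.3452189960919536e-30), array([ 0.3282,  0.4692,  1.7212,  0.    ,  0.9511, -1.0244]))
167.5 (np.float64(3.690363410845797e-31), array([ 0.3282,  0.2865,  1.439 ,  0.    ,  1.4161, -1.0244]))
-12.5 (np.float64(1.2293805308926348e-29), array([ 0.3282,  0.4692,  1.7212, -0.    ,  0.9511,  2.1172]))
-12.5 (np.float64(3.962400949837826e-31), array([ 0.3282,  0.2865,  1.439 , -0.    ,  1.4161,  2.1172]))
```

```bash
python3 -m creep '[[[5,0,0,-3,-6,5,1],[9,0,0.3,-5,-12,11,1],[13,0,0.5,-8,-18,16,1],[16,0,0.9,-10,-24,21,1],[19.5,0.1,0.9,-13,-30,27,1],[19.5,0.1,0.9,-16,-37,32,1],[19.5,0.1,0.9,-18,-43,37,1],[19.5,0.1,0.9,-21,-48.6,42.7,1]]]'
python3 - <<'E'
from ik import *
p,R=top_grasp(.20,1);print(delta(p,R))
E
```

```text
time: 12.25
tool_pos: [0.4497, -0.2853, 0.3207]
tool_rot: [-3.142, 0.001, 2.356]
contact_force: [0.6, -0.7, 0.3]
opening: 0.0917
(array([ 3.46, -3.83, 11.84]), array([-33.23, -13.39,  42.61]))
```

```bash
python3 -m creep '[[[1,-1,2,-6,-2,7,1],[2,-2,4,-11,-4,14,1],[3,-3,7,-16,-6,21,1],[3.5,-3.8,9,-22,-9,28,1],[3.5,-3.8,11.8,-28,-11,35,1],[3.5,-3.8,11.8,-33.2,-13.4,42.6,1],[3.5,-3.8,11.8,-33.2,-13.4,42.6,1],[3.5,-3.8,11.8,-33.2,-13.4,42.6,1]]]'
python3 - <<'E'
from ik import *
for s in (.2,.105):
  p,R=top_grasp(s,1);print(delta(p,R))
im=robot.read_camera("side")[:,:,::-1][240:360,200:330]
cv2.imwrite("pics/s10.png",cv2.convertScaleAbs(cv2.resize(im,None,fx=5,fy=5,interpolation=cv2.INTER_CUBIC),alpha=1.8,beta=10))
E
```

```text
time: 13.05
tool_pos: [0.3968, -0.2864, 0.2017]
tool_rot: [2.532, -0.003, 1.585]
contact_force: [0.1, 0.0, 0.3]
opening: 0.0915
(array([-0.15,  0.15,  0.03]), array([-0.07, -0.02, -0.23]))
(array([-0.16,  0.16,  9.53]), array([-0.07, -0.02, -0.23]))
```

View pics/s10.png

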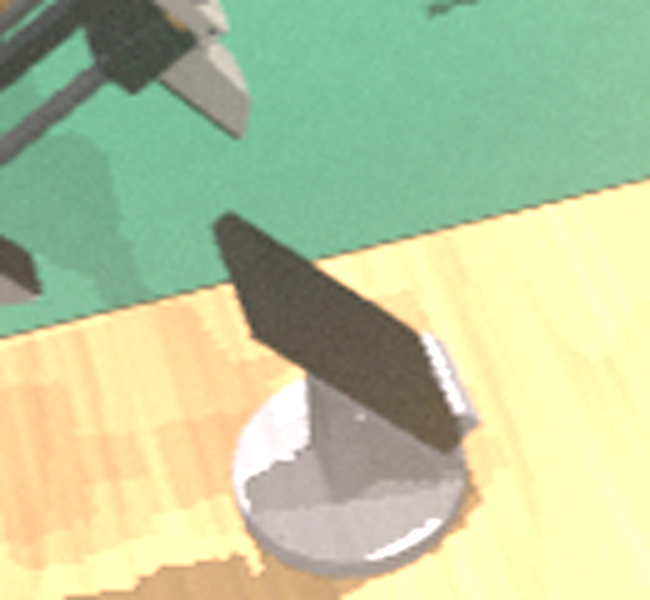

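The phone still stands at about (340,330), and the fingers are aimed either side of it. Descend and grip.

```bash
python3 -m creep '[[[-0.15,0.15,3,0,0,0,1],[-0.15,0.15,6,0,0,0,1],[-0.15,0.15,8.5,0,0,0,1],[-0.15,0.15,9.5,0,0,0,1],[-0.15,0.15,9.5,0,0,0,1]]]'
python3 - <<'E'
from ik import *
p,R=top_grasp(.105,1);print(delta(p,R),robot.observe()["contact_force"])
im=robot.read_camera("side")[:,:,::-1][240:360,200:330]
cv2.imwrite("pics/s11.png",cv2.convertScaleAbs(cv2.resize(im,None,fx=5,fy=5,interpolation=cv2.INTER_CUBIC),alpha=1.8,beta=10))
im=robot.read_camera("wrist")[:,:,::-1];cv2.imwrite("pics/w11.png",im)
E
```

```text
time: 13.6
tool_pos: [0.4536, -0.2869, 0.1247]
tool_rot: [2.534, -0.001, 1.59]
contact_force: [-0.4, -0.3, 0.7]
opening: 0.092
(array([-0.  , -0.08, -0.03]), array([-0.16, -0.13,  0.05])) [-0.4323 -0.3401  0.7014]
```

View pics/s11.png

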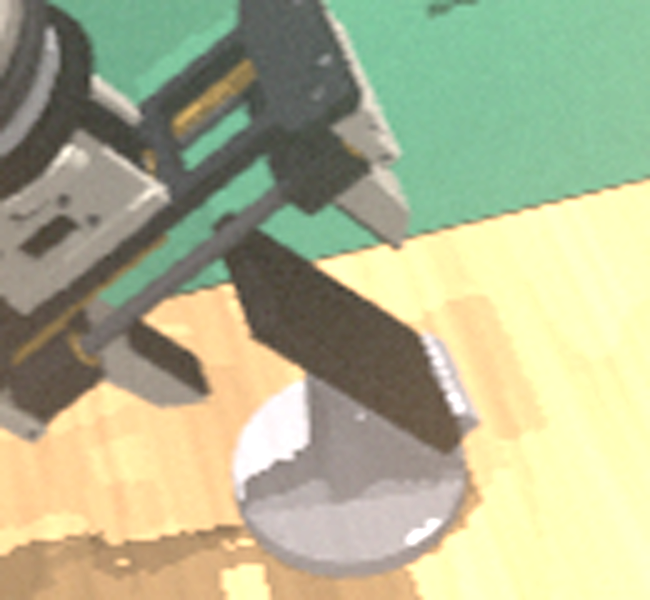

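View pics/w11.png

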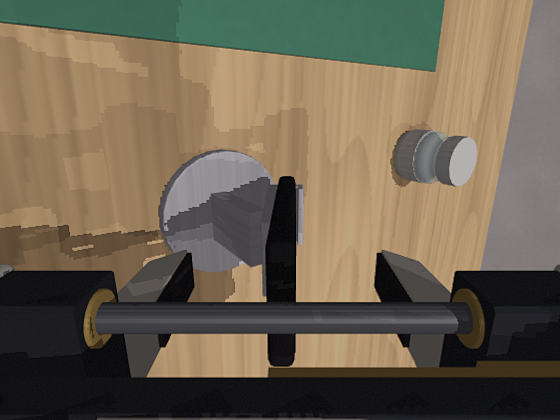

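In the wrist view the phone is edge-on at column 283, centred between the jaws. Close.

```bash
python3 -m creep '[[[0,0,0,0,0,0,-1],[0,0,0,0,0,0,-1],[0,0,0,0,0,0,-1],[0,0,0,0,0,0,-1],[0,0,0,0,0,0,-1],[0,0,0,0,0,0,-1],[0,0,0,0,0,0,-1],[0,0,0,0,0,0,-1]]]' 45

```

```text
time: 14.5
tool_pos: [0.4532, -0.2877, 0.1259]
tool_rot: [2.532, 0.0, 1.589]
contact_force: [-0.3, -0.0, 0.0]
opening: 0.0322
```

```bash
python3 -m creep '[[[0,0,0,0,0,0,-1],[0,0,0,0,0,0,-1],[0,0,0,0,0,0,-1],[0,0,0,0,0,0,-1],[0,0,0,0,0,0,-1]]]' 45

```

```text
time: 15.0
tool_pos: [0.4531, -0.2876, 0.1258]
tool_rot: [2.532, 0.0, 1.589]
contact_force: [-0.4, 0.1, -1.8]
opening: 0.0118
```

Gripped (opening 11.8 mm). Lift along the slope, then carry to a hover above the carton.

```bash
python3 - <<'E'
from ik import *
q=robot.observe()["qpos"];print(q)
p,R=[.44,-.12,.33],Ro.from_euler('xyz',[np.pi,0,np.radians(45)])
b=ik(np.array(p),R,q);print(b[:2],delta(p,R))
E
```

```text
[-0.9964  0.3735  2.0618  1.0142  0.609  -1.8439]
(np.float64(4.0861512233615716e-29), array([-0.4345,  0.1542,  1.5297,  0.    ,  1.4577,  0.3509])) (array([ 16.78,  10.86, -17.32]), array([ 32.99, -13.99,  44.58]))
```

```bash
python3 -m creep '[[[0,0,-3,0,0,0,-1],[0,0,-6,0,0,0,-1],[0,2,-10,2,-1,3,-1],[3,5,-14,6,-3,9,-1],[7,8,-17,11,-5,16,-1],[11,10,-17.3,16,-7,23,-1],[15,10.8,-17.3,22,-9,30,-1],[16.8,10.8,-17.3,27,-11,37,-1]]]'
python3 - <<'E'
from ik import *
p,R=[.459,.237,.33],Ro.from_euler('xyz',[np.pi,0,np.radians(-12.5)])
print(delta(p,R),robot.observe()["opening"])
im=robot.read_camera("side")[:,:,::-1];cv2.imwrite("pics/s12.png",im)
E
```

```text
time: 15.8
tool_pos: [0.4323, -0.1808, 0.3003]
tool_rot: [2.821, -0.085, 1.225]
contact_force: [1.6, 0.2, -2.1]
opening: 0.0117
(array([ 40.32, -11.2 ,  -3.23]), array([ 11.54, -17.18,  81.09])) 0.011723910627871526
```

View pics/s12.png

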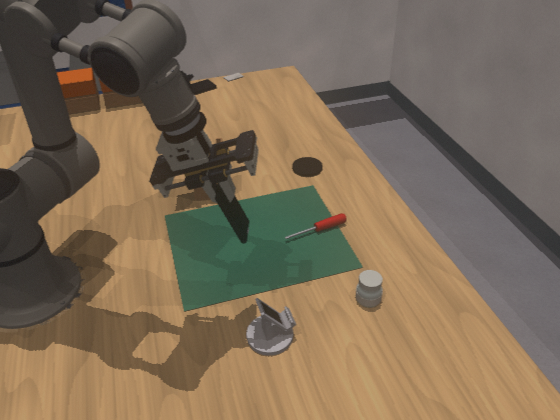

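```bash
python3 -m creep '[[[4,-1,-4,1,-2,8,-1],[8,-2,-5,2,-4,16,-1],[12,-3,-5,4,-6,24,-1],[16,-4.5,-5,5,-7,32,-1],[20,-6,-5,6,-9,40,-1],[24,-7,-5,7,-11,49,-1],[28,-8,-5,8,-13,57,-1],[32,-9,-5,9.5,-15,65,-1]]]'
python3 - <<'E'
from ik import *
p,R=[.459,.237,.33],Ro.from_euler('xyz',[np.pi,0,np.radians(-12.5)])
print(delta(p,R),robot.observe()["opening"])
E
```

```text
time: 16.65
tool_pos: [0.4432, 0.1033, 0.3494]
tool_rot: [3.036, -0.08, 0.346]
contact_force: [1.1, -0.8, -2.0]
opening: 0.0119
(array([  5.85, -12.22,   1.13]), array([ 4.59, -6.19, 32.04])) 0.011938059429779949
```

```bash
python3 -m creep '[[[1.2,-2.4,-1,1,-1,8,-1],[2.4,-5,-1,2,-3,16,-1],[4,-8,0,3.5,-5,24,-1],[5.8,-12.2,1.1,4.6,-6.2,32,-1],[5.8,-12.2,1.1,4.6,-6.2,32,-1],[5.8,-12.2,1.1,4.6,-6.2,32,-1],[5.8,-12.2,1.1,4.6,-6.2,32,-1]]]'
python3 - <<'E'
from ik import *
p,R=[.459,.237,.33],Ro.from_euler('xyz',[np.pi,0,np.radians(-12.5)])
print(delta(p,R),robot.observe()["opening"])
im=robot.read_camera("side")[:,:,::-1][70:220,130:280];a=cv2.resize(im,None,fx=4,fy=4,interpolation=cv2.INTER_CUBIC)
P=cam("side");S0=np.array([130,70])
p0,R0=toolpose()
def box(q,col):
    uv=((proj(P,q)-S0+.5)*4).astype(int);cv2.polylines(a,[uv],True,col,1)
for zz in(-.021,.105):
    box([p0+R0.apply([sx*.03,sy*.006,zz]) for sx,sy in((1,1),(1,-1),(-1,-1),(-1,1))],(0,0,255))
an=np.radians(-12.5);ux=np.array([np.cos(an),np.sin(an),0]);uy=np.array([-np.sin(an),np.cos(an),0])
box([np.array([.459,.237,.15])+sx*.043*ux+sy*.038*uy for sx,sy in((1,1),(1,-1),(-1,-1),(-1,1))],(0,255,0))
cv2.imwrite("pics/s13.png",a)
im=robot.read_camera("top")[:,:,::-1];cv2.imwrite("pics/t13.png",im)
im=robot.read_camera("wrist")[:,:,::-1];cv2.imwrite("pics/w13.png",im)
E
```

```text
time: 17.35
tool_pos: [0.4585, 0.236, 0.3304]
tool_rot: [3.141, 0.0, -0.216]
contact_force: [0.1, -0.4, -1.1]
opening: 0.0118
(array([ 0.02, -0.11,  0.04]), array([0.02, 0.01, 0.1 ])) 0.011817813772783901
```

View pics/s13.png

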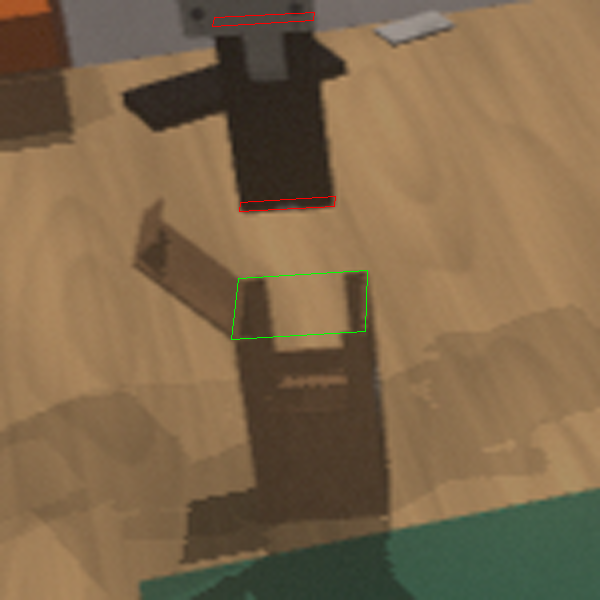

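View pics/w13.png

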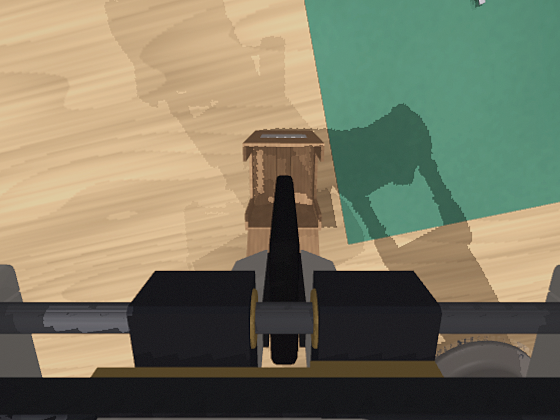

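The side view shows the phone bottom at (287,205), matching its projection, with the carton mouth below. The wrist view shows the phone edge-on at (285,270) in line with the slot. I'll check carton against model in the wrist view before lowering.

```bash
python3 - <<'E'
from ik import *
P=cam("wrist");im=cv2.imread("pics/w13.png")[110:270,210:360];S0=np.array([210,110]);f=5
a=cv2.resize(im,None,fx=f,fy=f,interpolation=cv2.INTER_CUBIC)[:, :]
an=np.radians(-12.5);ux=np.array([np.cos(an),np.sin(an),0]);uy=np.array([-np.sin(an),np.cos(an),0]);c=np.array([.459,.237,0])
def box(hx,hy,z,col):
    q=[c+[0,0,z]+sx*hx*ux+sy*hy*uy for sx,sy in((1,1),(1,-1),(-1,-1),(-1,1))]
    cv2.polylines(a,[((proj(P,q)-S0+.5)*f).astype(int)],True,col,1)
box(.043,.038,.15,(0,255,0));box(.034,.009,.062,(255,255,0))
p0,R0=toolpose()
q=[p0+R0.apply([sx*.03,sy*.006,.105]) for sx,sy in((1,1),(1,-1),(-1,-1),(-1,1))]
cv2.polylines(a,[((proj(P,q)-S0+.5)*f).astype(int)],True,(0,0,255),1)
cv2.imwrite("pics/w13z.png",a[:600])
E
```

```text
(no output)
```

View pics/w13z.png

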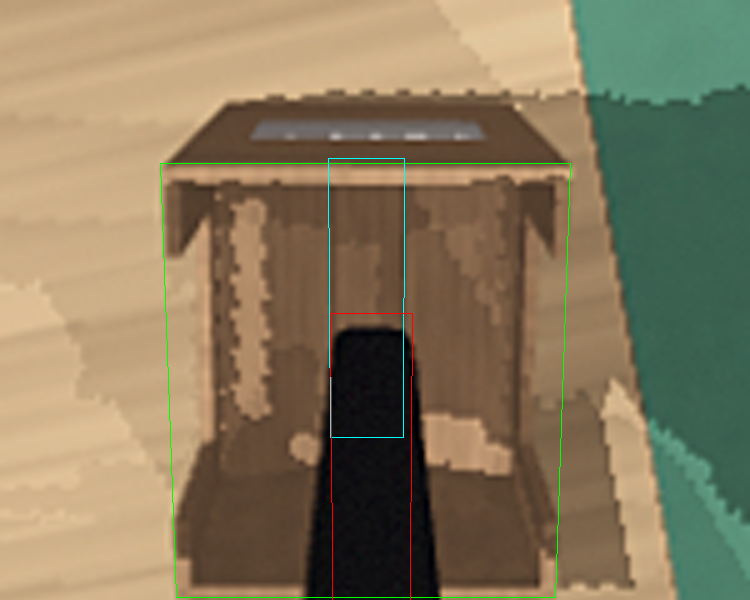

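The rim matches the model within about 1 px. Lower to just above the lead-ins, with a −1 mm tool-y correction.

```bash
python3 -m creep '[[[0.1,-0.1,4,0,0,0.1,-1],[0.1,-0.1,8,0,0,0.1,-1],[0.1,-0.1,11,0,0,0.1,-1],[0.1,-0.1,13,0,0,0.1,-1],[0.1,-0.1,13.5,0,0,0.1,-1],[0.1,-0.1,13.5,0,0,0.1,-1]]]'
python3 - <<'E'
from ik import *
p,R=[.459,.237,.111],Ro.from_euler('xyz',[np.pi,0,np.radians(-12.5)])
print(delta(p,R),robot.observe()["opening"],robot.observe()["contact_force"])
im=robot.read_camera("wrist")[:,:,::-1];cv2.imwrite("pics/w14.png",im)
E
```

```text
time: 18.1
tool_pos: [0.4601, 0.2362, 0.1961]
tool_rot: [-3.141, -0.001, -0.22]
contact_force: [0.4, -0.2, -1.8]
opening: 0.0116
(array([-0.13, -0.05,  8.51]), array([-0.02, -0.03, -0.12])) 0.011625504983735723 [ 0.3919 -0.1662 -1.8061]
```

View pics/w14.png

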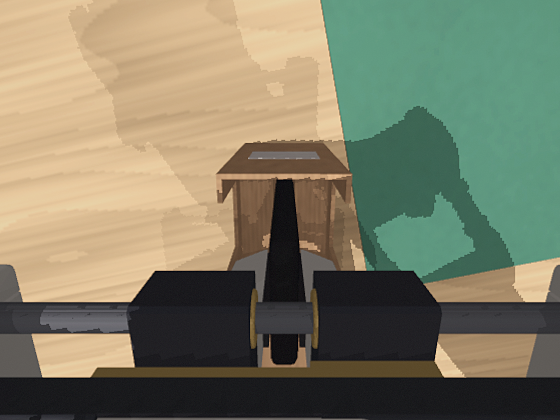

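The phone (column 285) is centred between the rim sides (217–351). I continue down in small stages, watching force.

```bash
python3 -m creep '[[[-0.05,-0.05,1.5,0,0,0,-1],[-0.05,-0.05,2.7,0,0,0,-1],[-0.05,-0.05,3.5,0,0,0,-1],[-0.05,-0.05,4,0,0,0,-1]]]'; python3 -m creep '[[[0,0,1,0,0,0,-1],[0,0,2,0,0,0,-1],[0,0,2.5,0,0,0,-1]]]'
```

```text
time: 18.55
tool_pos: [0.4603, 0.2371, 0.1567]
tool_rot: [-3.14, -0.002, -0.22]
contact_force: [0.4, -0.4, -1.7]
opening: 0.0116
time: 18.85
tool_pos: [0.4599, 0.237, 0.1305]
tool_rot: [-3.141, -0.001, -0.22]
contact_force: [-0.1, 0.2, -2.7]
opening: 0.0122
```

```bash
python3 -m creep '[[[0,0,0.6,0,0,0,-1],[0,0,1.1,0,0,0,-1],[0,0,1.5,0,0,0,-1]]]'; python3 -m creep '[[[0,0,0.2,0,0,0,-1],[0,0,0.3,0,0,0,-1],[0,0,0.3,0,0,0,-1]]]'
```

```text
time: 19.15
tool_pos: [0.4599, 0.2369, 0.1151]
tool_rot: [-3.141, -0.001, -0.22]
contact_force: [0.2, -0.2, -1.7]
opening: 0.0116
time: 19.45
tool_pos: [0.46, 0.237, 0.1126]
tool_rot: [-3.141, -0.001, -0.22]
contact_force: [-1.7, -0.2, 1.5]
opening: 0.0119
```

```bash
python3 -m creep '[[[0,0,0.2,0,0,0,-1],[0,0,0.2,0,0,0,-1]]]'
python3 - <<'E'
from ik import *
im=robot.read_camera("side")[:,:,::-1][70:220,130:280];cv2.imwrite("pics/s15.png",cv2.convertScaleAbs(cv2.resize(im,None,fx=4,fy=4,interpolation=cv2.INTER_CUBIC),alpha=1.8,beta=10))
E
```

```text
time: 19.65
tool_pos: [0.4604, 0.2369, 0.1124]
tool_rot: [-3.141, -0.003, -0.22]
contact_force: [-3.5, -2.6, 14.0]
opening: 0.0123
```

View pics/s15.png

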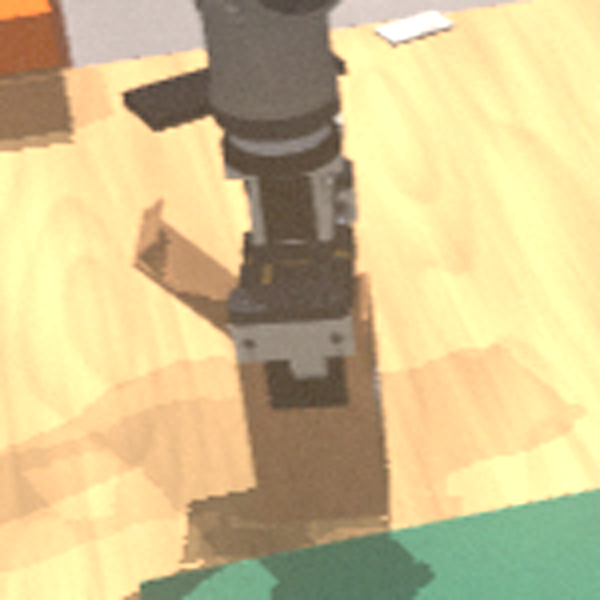

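The phone is bottomed out: 14 N upward at TCP 0.1124 m, against 0.111 expected for the floor. Release inside the carton and withdraw upward.

```bash
python3 -m creep '[[[0,0,-0.1,0,0,0,-0.35],[0,0,-0.1,0,0,0,-0.35],[0,0,-0.1,0,0,0,-0.35],[0,0,-0.1,0,0,0,-0.35]]]'; python3 -m creep '[[[0,0,-1,0,0,0,-0.35],[0,0,-3,0,0,0,-0.35],[0,0,-7,0,0,0,-0.35],[0,0,-12,0,0,0,-0.35],[0,0,-17,0,0,0,-0.35],[0,0,-17,0,0,0,-0.35]]]'
python3 - <<'E'
from ik import *
im=robot.read_camera("side")[:,:,::-1][70:220,130:280];cv2.imwrite("pics/s16.png",cv2.convertScaleAbs(cv2.resize(im,None,fx=4,fy=4,interpolation=cv2.INTER_CUBIC),alpha=1.8,beta=10))
im=robot.read_camera("wrist")[:,:,::-1];cv2.imwrite("pics/w16.png",im)
E
```

```text
time: 20.1
tool_pos: [0.4604, 0.2369, 0.1132]
tool_rot: [-3.141, -0.003, -0.22]
contact_force: [-0.3, -0.1, -0.1]
opening: 0.0294
time: 20.7
tool_pos: [0.4626, 0.2378, 0.291]
tool_rot: [-3.133, -0.015, -0.22]
contact_force: [0.7, -0.2, 0.5]
opening: 0.0297
```

View pics/s16.png

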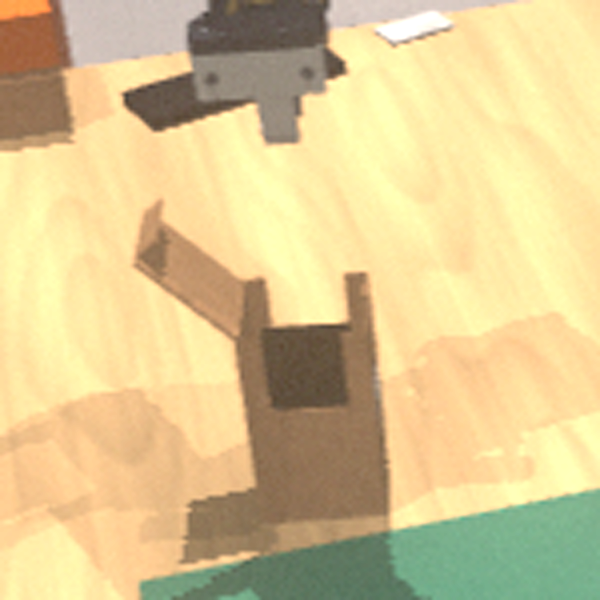

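View pics/w16.png

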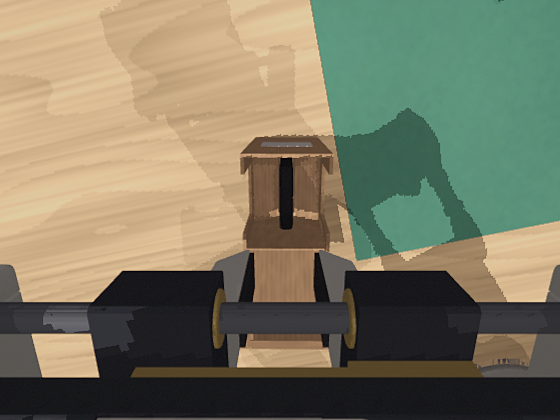

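The phone stands in the slot, with its top below the rim: seen through the cut-out at (305,365) in the side zoom and at (287,190) in the wrist view. Next is the flap. I'll measure its angle and check reach for the pushing path.

```bash
cat >> ik.py <<'E'
AN=np.radians(-12.5);UX=np.array([np.cos(AN),np.sin(AN),0]);UY=np.array([-np.sin(AN),np.cos(AN),0]);C0=np.array([.459,.237,0])
RD=Ro.from_euler('xyz',[np.pi,0,AN])
def tip(x,z,y=0): return C0+x*UX+y*UY+np.array([0,0,z+.014])
E
python3 - <<'E'
from ik import *
P=cam("side")
for th in(1.9,2.0,2.1,2.2,2.3,2.4):
    q=[C0+[0,0,.15]+(-.0415+.081*np.cos(th))*UX+[0,0,.081*np.sin(th)]+s*.035*UY for s in(-1,1)]
    print(th,(proj(P,q)-[130,70]+.5)*4)
for x,z in((-.125,.25),(-.125,.19),(-.06,.19),(0,.19),(.02,.153)):
    b=ik(tip(x,z),RD,robot.observe()["qpos"]);print(x,z,"%.6f"%b[0],b[1],delta(tip(x,z),RD)[0])
E
```

```text
1.9 [[176.186  236.1968]
 [185.1265 181.5831]]
2.0 [[164.7217 241.1011]
 [174.1242 186.3449]]
2.1 [[154.0096 246.9872]
 [163.8389 192.0676]]
2.2 [[144.1646 253.7858]
 [154.3803 198.6842]]
2.3 [[135.2899 261.4175]
 [145.8477 206.1177]]
2.4 [[127.476  269.7934]
 [138.3279 214.2822]]
-0.125 0.25 0.000000 [ 0.4853  0.1428  1.726  -0.      1.2728  2.2743] [-12.63   0.05   2.01]
-0.125 0.19 0.000000 [ 0.4853  0.203   1.8292 -0.      1.1094  2.2743] [-12.66   0.07   8.01]
-0.06 0.19 0.000000 [ 0.3956  0.2814  1.7213 -0.      1.1389  2.1846] [-6.16  0.06  8.05]
0 0.19 0.000000 [ 0.3282  0.3598  1.6049 -0.      1.1769  2.1172] [-0.16  0.05  8.08]
0.02 0.153 0.000000 [ 0.3085  0.4255  1.6139 -0.      1.1022  2.0975] [ 1.82  0.05 11.79]
```

The flap is at about 2.31 rad (edge near x = −0.096, z = 0.21 in carton axes). I close the fingers and go behind it.

```bash
python3 -m creep '[[[-4,0,0,0,0,0,-1],[-8.6,0,0,0,0,0,-1],[-13.6,0,0,0,0,0,-1],[-13.6,0,0,0,0,0,-1],[-13.6,0,0,0,0,0,-1],[-13.6,0,0,0,0,0,-1]]]' 20
python3 - <<'E'
from ik import *
print(delta(tip(-.135,.185),RD),robot.observe()["qpos"])
E
```

```text
time: 21.4
tool_pos: [0.3279, 0.2665, 0.2834]
tool_rot: [-3.14, -0.005, -0.22]
contact_force: [0.0, -0.1, -0.1]
opening: 0.0006
(array([-0.11,  0.05,  8.44]), array([-0.1 , -0.27, -0.1 ])) [ 0.5018  0.1142  1.7047 -0.0018  1.318   2.293 ]
```

```bash
python3 -m creep '[[[-0.1,0,4,0,0,0,-1],[-0.1,0,7,0,0,0,-1],[-0.1,0,8.4,0,0,0,-1],[-0.1,0,8.4,0,0,0,-1]]]'
python3 - <<'E'
from ik import *
print(delta(tip(-.135,.185),RD),delta(tip(-.055,.185),RD)[0])
im=robot.read_camera("side")[:,:,::-1][70:220,130:280];cv2.imwrite("pics/s17.png",cv2.convertScaleAbs(cv2.resize(im,None,fx=4,fy=4,interpolation=cv2.INTER_CUBIC),alpha=1.8,beta=10))
E
```

```text
time: 21.8
tool_pos: [0.3271, 0.2657, 0.197]
tool_rot: [3.14, -0.0, -0.221]
contact_force: [0.6, -0.8, 0.2]
opening: 0.0005
(array([-0.  , -0.05, -0.2 ]), array([ 0.12, -0.03, -0.19])) [ 8.   -0.08 -0.2 ]
```

View pics/s17.png

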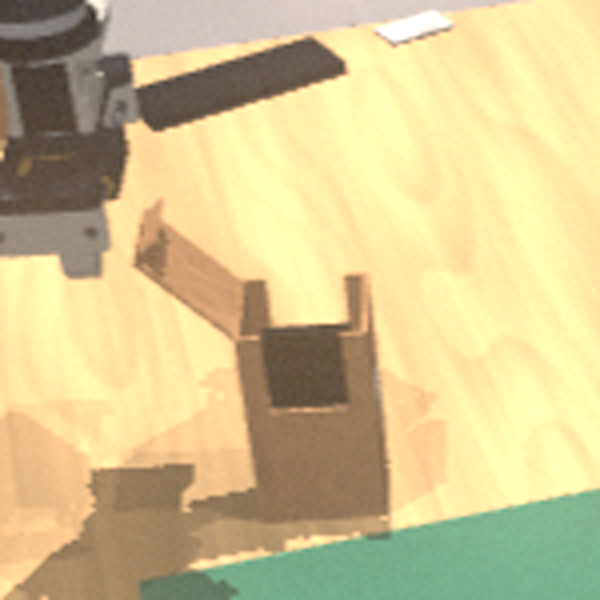

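The closed fingers are just behind the flap's edge (fingertip at about (85,270), edge at (137,263)). I push it over slowly.

```bash
python3 -m creep '[[[2.5,0,-0.2,0,0,0,-1],[4,0,-0.2,0,0,0,-1],[5.5,0,-0.2,0,0,0,-1],[7,0,-0.2,0,0,0,-1],[8,0,-0.2,0,0,0,-1],[9,0,-0.2,0,0,0,-1],[9.5,0,-0.2,0,0,0,-1]]]'
python3 - <<'E'
from ik import *
print(delta(tip(-.04,.185),RD))
im=robot.read_camera("side")[:,:,::-1][70:220,130:280];cv2.imwrite("pics/s18.png",cv2.convertScaleAbs(cv2.resize(im,None,fx=4,fy=4,interpolation=cv2.INTER_CUBIC),alpha=1.8,beta=10))
E
```

```text
time: 22.55
tool_pos: [0.4211, 0.2451, 0.2005]
tool_rot: [3.141, -0.002, -0.222]
contact_force: [-1.3, 0.8, 0.1]
opening: 0.0003
(array([-0.12, -0.03,  0.14]), array([ 0.03, -0.12, -0.2 ]))
```

View pics/s18.png

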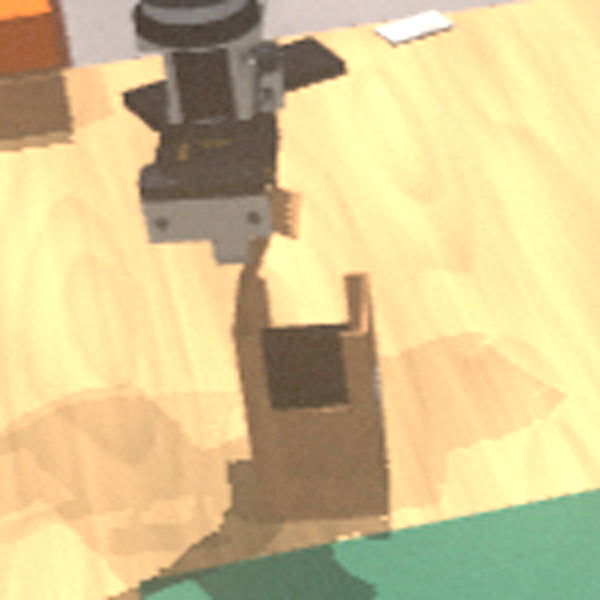

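The flap is past upright, leaning over the mouth. I keep pushing it round and down along its arc.

```bash
python3 -m creep '[[[1.2,0,-0.2,0,0,0,-1],[2.2,0,0,0,0,0,-1],[3.3,0,0.5,0,0,0,-1],[4.0,0,1.0,0,0,0,-1],[4.6,0,1.6,0,0,0,-1],[5.0,0,2.0,0,0,0,-1],[5.0,0,2.0,0,0,0,-1]]]'
python3 - <<'E'
from ik import *
print(delta(tip(.02,.165),RD),delta(tip(.02,.153),RD)[0])
im=robot.read_camera("side")[:,:,::-1][70:220,130:280];cv2.imwrite("pics/s19.png",cv2.convertScaleAbs(cv2.resize(im,None,fx=4,fy=4,interpolation=cv2.INTER_CUBIC),alpha=1.8,beta=10))
E
```

```text
time: 23.3
tool_pos: [0.4704, 0.2337, 0.1797]
tool_rot: [3.14, -0.002, -0.222]
contact_force: [-0.7, 0.3, -0.4]
opening: 0.0003
(array([ 0.81, -0.07,  0.07]), array([ 0.07, -0.09, -0.23])) [ 0.81 -0.07  1.27]
```

View pics/s19.png

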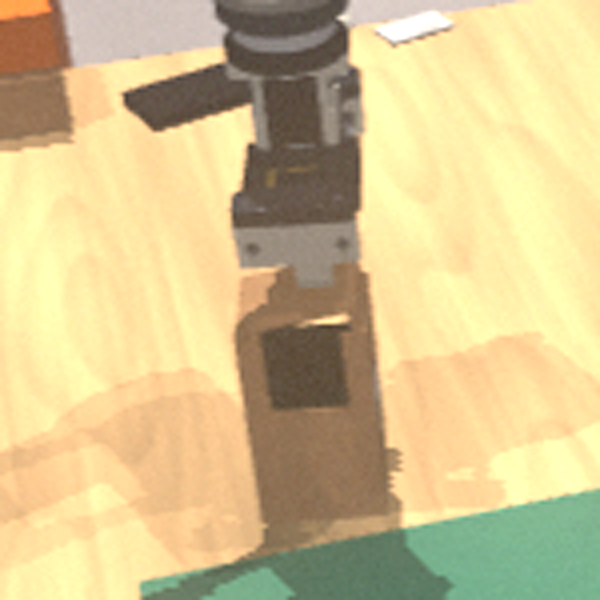

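The flap is nearly down. I move forward towards the front edge and press gently.

```bash
python3 -m creep '[[[0.8,0,0.1,0,0,0,-1],[1.2,0,0.5,0,0,0,-1],[1.4,0,0.8,0,0,0,-1],[1.5,0,1.0,0,0,0,-1]]]';python3 -m creep '[[[0,0,0.2,0,0,0,-1],[0,0,0.2,0,0,0,-1]]]'
```

```text
time: 23.75
tool_pos: [0.485, 0.2305, 0.1698]
tool_rot: [3.141, -0.002, -0.222]
contact_force: [-0.2, 0.1, 0.4]
opening: 0.0007
time: 23.95
tool_pos: [0.4851, 0.2305, 0.1678]
tool_rot: [3.141, -0.002, -0.222]
contact_force: [0.1, -0.7, 0.9]
opening: 0.0004
```

```bash
python3 -m creep '[[[0,0,0.15,0,0,0,-1],[0,0,0.15,0,0,0,-1]]]';python3 -m creep '[[[0,0,0.15,0,0,0,-1],[0,0,0.15,0,0,0,-1]]]';
```

```text
time: 24.15
tool_pos: [0.4851, 0.2306, 0.1674]
tool_rot: [3.141, -0.003, -0.222]
contact_force: [-2.4, -0.8, 7.4]
opening: 0.0004
time: 24.35
tool_pos: [0.4852, 0.2306, 0.1673]
tool_rot: [3.142, -0.004, -0.222]
contact_force: [-2.4, -1.7, 10.4]
opening: 0.0003
```

The press stops dead at fingertip height 0.153 m (rim plus the 3 mm flap) at 10 N. I retreat and look.

```bash
python3 -m creep '[[[0,0,-2,0,0,0,-1],[0,0,-6,0,0,0,-1],[-4,-3,-11,0,0,0,-1],[-8,-6,-14,0,0,0,-1],[-8,-6,-14,0,0,0,-1],[-8,-6,-14,0,0,0,-1]]]'
python3 - <<'E'
from ik import *
im=robot.read_camera("side")[:,:,::-1]
P=cam("side")
cr=im[70:220,130:280];a=cv2.convertScaleAbs(cv2.resize(cr,None,fx=4,fy=4,interpolation=cv2.INTER_CUBIC),alpha=1.8,beta=10)
cv2.imwrite("pics/s20.png",a)
im=robot.read_camera("wrist")[:,:,::-1];cv2.imwrite("pics/w20.png",im)
W=cam("wrist")
for th in(0,.05,.1,.2):
    q=[C0+[0,0,.15]+(-.0415+.081*np.cos(th)-.003*np.sin(th))*UX+[0,0,.081*np.sin(th)+.003*np.cos(th)]+s*.035*UY for s in(-1,1)]
    print(th,((proj(P,q)-[130,70]+.5)*4).round(1).tolist(),proj(W,q).round(1).tolist())
E
```

```text
time: 24.95
tool_pos: [0.4186, 0.3093, 0.3098]
tool_rot: [-3.138, -0.008, -0.218]
contact_force: [-0.0, -1.1, 0.7]
opening: -0.0001
0 [[360.1, 325.7], [361.4, 269.5]] [[400.1, 83.9], [313.9, 84.1]]
0.05 [[359.1, 320.5], [360.4, 264.4]] [[401.7, 84.0], [314.3, 84.2]]
0.1 [[357.8, 315.2], [359.2, 259.2]] [[403.3, 84.4], [314.7, 84.6]]
0.2 [[354.3, 304.8], [355.8, 249.1]] [[406.5, 85.9], [315.5, 86.2]]
```

View pics/s20.png

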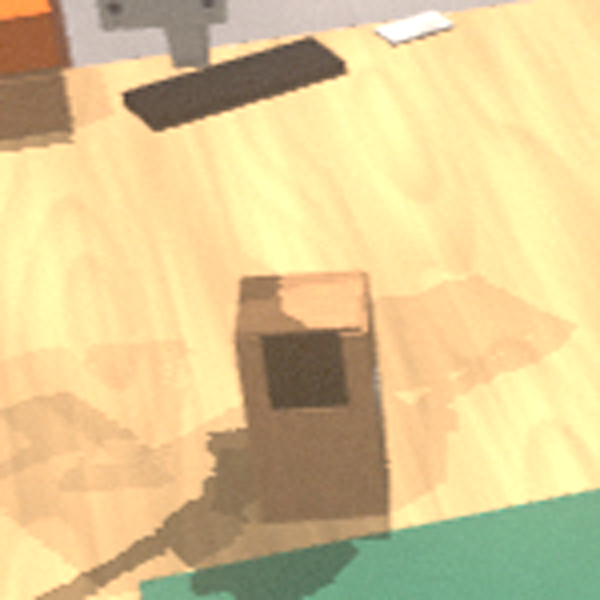

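View pics/w20.png

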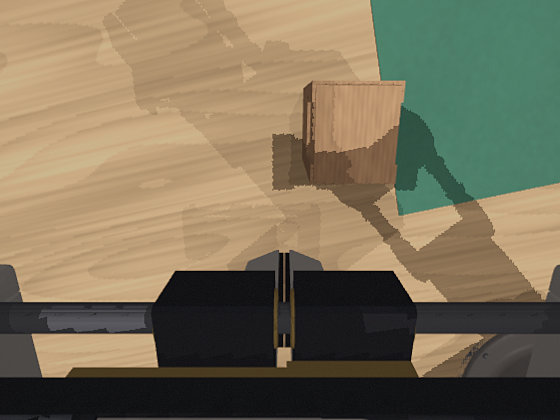

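Both views show the flap flat on the rims. In the side zoom its edge corner is at about (365,330), against (360,326) predicted for angle 0 and (358,315) for 0.1. I check the bystanders, then hand in.

```bash
python3 - <<'E'
from h import *
P=cam("top");im=robot.read_camera("top");cv2.imwrite("pics/t21.png",im[:,:,::-1])
for l in("screwdriver","puck","jar"):
    r=robot.look_for("top",l);print(l,[(round(d["score"],2),P[1].T@(np.array(d["centre"])-P[2])) for d in r[:1]])
s=robot.observe();print(s["time"],s["contact_force"])
E
```

```text
screwdriver [(0.69, array([ 0.7114, -0.0157,  0.0242]))]
puck [(0.76, array([0.7518, 0.2605, 0.0129]))]
jar [(0.86, array([ 0.6998, -0.2484,  0.0648]))]
25.25 [-0.4146 -0.6808  0.2875]
```

View pics/t21.png

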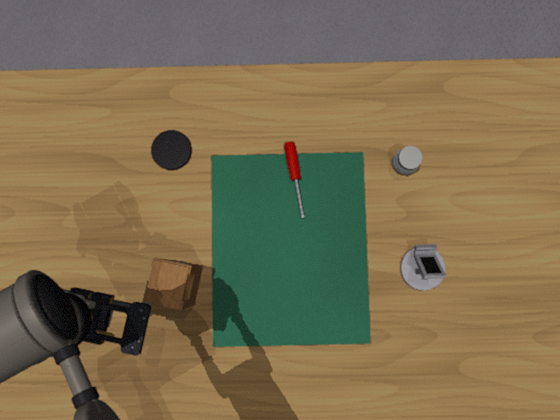

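The top view shows the carton shut at (173,285), and the screwdriver, pad and jar at their original pixels. The gripper is clear of everything.

```bash
python3 -c "
from cell import robot
print(robot.hand_in())"
```

```text
the job is handed in; nothing more can be done
None
```

The job is handed in at about 25 s on the robot's clock (limit 72 s). The phone was propped on the stand, let go, then packed in the carton and the flap shut.

- **Stand:** I set the phone on the stand with its foot behind the lip and its back on the rest, and let go. It stood by itself for about 3 s before I regripped it by its top end.
- **Carton:** I lowered the phone into the slot until it met the floor. It stopped at TCP height 0.1124 m against 0.111 m expected, pressing back with 14 N. Then I released it. The pictures show it upright in the slot, with its top below the rim.
- **Flap:** I pushed the flap over and pressed it down until it stopped at 0.153 m, which is the rim height plus the 3 mm flap, at 10 N. The side and wrist views show it lying flat. The tab itself cannot be seen once the flap is shut, so I infer that it is tucked from the flap sitting flat.
- **Bystanders:** In the last top view the screwdriver, pad and jar are within about 4 mm of their starting positions, which is the detector's own error.

Two things went wrong and were corrected. The first, 20° tilted grasp hit a joint 5 limit, so I gripped at 10° instead. The phone also swivelled about 5° in the grip when it first touched the rest, so I backed off and corrected the angle before seating it.

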